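# Pack the order tray in two layers and scan its ticket

## Robot

A 6-joint arm with a two-finger parallel gripper is mounted at the origin on the work surface. World frame = base frame: x ahead of the robot, y to its left, z up, the work surface at z = 0. Lengths are in m, angles in rad, forces in N, time in s.
With the tool pointing down it reaches from about 0.275 to 0.875 m from the base axis. Payload 12.5 kg.
Tool frame: the origin (TCP) lies at the very end of the fingers, on their centre line; the grasp point (between the pads) lies 19 mm behind it (r.grip_depth is the z of the grasp point in the tool frame, in m); z points along the fingers, y is the direction in which the jaws open and shut (so a half turn about z gives the same grasp; the last joint's range is limited). The gripper opens to 85 mm and grips with 20 to 120 N. Pads are 22 mm wide; open, the fingers measure 114 mm over their backs; the gripper's body (76 mm by 85 mm) begins 54 mm behind the grasp point. The pads swing forward as they close: fully open they stand 13 mm farther back than shut.
Start: joints at [-1.338, 0.351, 1.652, -0, 1.139, -0.085], TCP at [0.172, -0.522, 0.231] pointing down, gripper open.
Joint ranges: [-2.75, 2.75], [-0.79, 2.1], [0.01, 2.65], [-1.57, 4.71], [0.07, 3.14], [-2.87, 2.87]. Speed limits (rad/s): [2.22, 2.22, 2.79, 3.14, 3.14, 3.14].

## Interface

Orientations are given as a unit quaternion [w, x, y, z].
In Python, from plant import r gives the robot as it stands.
- The arm moves only by the tool move_arm, never from a script. Its arguments are lists of equal length, an entry for each row: "xyz": the shift along the tool's x, y, z in mm, a list of three; "roll": the turn about the tool's z in degrees; "gripper": the finger opening in mm, from 0 to 85.4. In form: {"xyz": [[tx, ty, tz], ...], "roll": [roll, ...], "gripper": [gripper, ...]}. A call has 1 to 20 rows; each row shifts and turns the commanded pose from where the row before left it, along the tool's axes as they then stand; what a row does not reach is not made up. A row lasts 1/8 s, in which the tool goes at most 62.5 mm and 10.7 degrees, less where a joint would pass 70% of its speed; a pose out of reach is approached as far as the arm can. A call with a gripper value outside its range is refused whole. The fingers move at their own pace and stop on an object; "newtons" is the grip in N (left out, the last holds). Time passes only in rows, so rows that do not move let the fingers close. It gives the time, the measured TCP pose, the force and the opening at its end, in the units of the state.
- r.get_state(): the state, without advancing time (a new reading comes with each control period).
- r.get_image(name): name is "scene" or "top" or "wrist"; returns the picture (400x640x3 uint8, blue, green, red); there is no depth.
- r.get_calibration(name): a dict with "intrinsics" (3x3 intrinsics, pixels), "rvec" (rotation vector, rad) and "tvec" (3), from world to camera coordinates, as OpenCV has them. Camera axes: x right, y down, z forward; pixel columns grow to the right and rows downward; lengths in m; the calibration is good to about 2 mm. A picture is of the moment at which its call begins: read the wrist's pose just before it. get_calibration takes no time and is no camera call; for the wrist camera it gives the pose at the moment of the call.
- r.job_done(): hands the job in, once; it reports no verdict.
The state is a dict: "time_s": time; "joint_pos": joint angles; "joint_velocities": joint speeds; "joint_efforts": joint torques, N m; "ee_pos": TCP position; "ee_rot": TCP orientation; "wrist_force": force on the tool from outside, world axes, zero at the start; "torque": the same for the moment, N m; "opening": finger opening in m.
Only numpy, scipy, OpenCV 4.12 (cv2) and the standard library are available. Lean on these libraries where they do the work, as an engineer would, in place of code of your own. Each camera call takes 0.05 s, during which the arm holds its last target.

## Task

Pack all the flat steel tins, the piled ones and any that stands alone, into the wooden tray in two layers: one tin along each side for the first layer, lengthwise across the tray's short way, then the plywood separator board laid level on those two, rib upward and running the same way as the tins, then the remaining tins, squarely above those below, on the board either side of its rib. When it is all packed, take the scanner, hold it still for a good two seconds with its window squarely facing the middle of the barcode ticket from about 10 cm, and lay it back on its rubber mat, the way up it was. Leave the other goods on the counter where they stand.

Things in the scene. Friction and masses are not known exactly. Their poses are not given: they have to be found in the camera images.
- tray: fixed low wooden tray, 170 mm (x) by 250 mm (y), rim 14 mm high, walls and floor 7 mm thick; origin at the centre of its underside, so the inner floor is at z = 7 mm. Tins go with their length along the tray's x, centred near x = 0 and y = +60 mm and y = -60 mm (a tin's centre may be 38 to 82 mm from the middle)
- tin_a1: flat closed steel tin, 110 x 56 x 44 mm (x, y, z), 0.25 kg, origin at the centre of its underside, x along its length, z up out of its lid; stands on the counter, the lowest of the pile
- tin_a2: flat closed steel tin, 110 x 56 x 44 mm (x, y, z), 0.25 kg, origin at the centre of its underside, x along its length, z up out of its lid; lies on tin_a1
- tin_a3: flat closed steel tin, 110 x 56 x 44 mm (x, y, z), 0.25 kg, origin at the centre of its underside, x along its length, z up out of its lid; lies on tin_a2; not always present
- tin_b: flat closed steel tin, 110 x 56 x 44 mm (x, y, z), 0.25 kg, origin at the centre of its underside, x along its length, z up out of its lid; stands by itself on the counter elsewhere; not always present
- board: plywood separator board 100 mm (x) by 190 mm (y), 6 mm thick, with an upright rib on its middle line to lift it by: 84 mm long (along x), 12 mm wide (y), rising 24 mm above the board's upper face; 0.16 kg; origin at the centre of the underside; lies on the counter, rib up
- scanner: grey hand-held barcode scanner, 0.18 kg, lying on the mat; origin under the middle of the grip near its centre of mass; its handle is a bar 120 mm long (x from -80 to +40 mm), 40 mm wide (y), 36 mm high; its head at the +x end rises to 74 mm, is 58 mm wide and spans x from 33 to 91 mm
- window (a point): centre of the scanner's window, on the lower front of its head, 75 mm ahead of (x) and 32 mm above (z) the scanner's origin; this frame's x axis is the scanner's line of sight, which points forward and 45 degrees downward when the scanner is level; y is the scanner's y
- ticket (a point): centre of the barcode ticket (80 x 56 mm) on the face of the stand, which slopes back at 45 degrees; z points out of the ticket (towards the robot's side and up), y runs along its width
- stand: fixed wooden ticket stand, foot 100 x 110 mm, 90 mm high, origin at the centre of its underside; its sloping face looks to its -x and up
- mat: fixed black rubber mat, 200 mm (x) by 100 mm (y), 3 mm thick, origin at the centre of its underside; home of the scanner
- oil_bottle: bottle 190 mm tall, 72 mm across, other goods, to be left alone; origin under its centre
- cup: white mug, 75 mm tall, other goods, to be left alone; origin under its centre
- milk_can: can 85 mm tall, 72 mm across, other goods, to be left alone; origin under its centre
- jar: jar 110 mm tall, 80 mm across, other goods, to be left alone; origin under its centre
Not all that is in view belongs to the job. What is shaped like the tin_a2 but orange is not meant. There is more than one size of the board; the job needs the larger.

How it is judged:
On the way, in this order (a step that is already met when the one before it is completed fails the run):
1. the separator board lies level on the first layer in the tray, let go (z of board in the frame of tray between 0.045 and 0.057 m and x of board in the frame of tray between -0.03 and 0.03 m and y of board in the frame of tray between -0.025 and 0.025 m and angle between board's own z axis and vertical below 0.08 rad and angle between the x axis of board and the x axis of tray, either way round below 0.25 rad and linear speed of board below 0.02 m/s and contact force between the fingers and board below 0.2 N), for 0.3 s.
2. every tin is packed: lengthwise along one side of the tray, on its floor or on the board, let go (z of board in the frame of tray between 0.045 and 0.057 m and x of board in the frame of tray between -0.03 and 0.03 m and y of board in the frame of tray between -0.025 and 0.025 m and angle between board's own z axis and vertical below 0.08 rad and angle between the x axis of each of board, tin_a1, tin_a2, tin_a3, tin_b and the x axis of tray, either way round below 0.25 rad and linear speed of each of board, tin_a1, tin_a2, tin_a3, tin_b below 0.02 m/s and x of tin_a1 in the frame of tray between -0.03 and 0.03 m and (y of tin_a1 in the frame of tray between 0.038 and 0.082 m or y of tin_a1 in the frame of tray between -0.082 and -0.038 m) and (z of tin_a1 in the frame of tray between 0.002 and 0.013 m or z of tin_a1 in the frame of tray between 0.051 and 0.065 m) and angle between each of tin_a1, tin_a2, tin_a3, tin_b's own z axis and vertical below 0.1 rad and x of tin_a2 in the frame of tray between -0.03 and 0.03 m and (y of tin_a2 in the frame of tray between 0.038 and 0.082 m or y of tin_a2 in the frame of tray between -0.082 and -0.038 m) and (z of tin_a2 in the frame of tray between 0.002 and 0.013 m or z of tin_a2 in the frame of tray between 0.051 and 0.065 m) and x of tin_a3 in the frame of tray between -0.03 and 0.03 m and (y of tin_a3 in the frame of tray between 0.038 and 0.082 m or y of tin_a3 in the frame of tray between -0.082 and -0.038 m) and (z of tin_a3 in the frame of tray between 0.002 and 0.013 m or z of tin_a3 in the frame of tray between 0.051 and 0.065 m) and x of tin_b in the frame of tray between -0.03 and 0.03 m and (y of tin_b in the frame of tray between 0.038 and 0.082 m or y of tin_b in the frame of tray between -0.082 and -0.038 m) and (z of tin_b in the frame of tray between 0.002 and 0.013 m or z of tin_b in the frame of tray between 0.051 and 0.065 m) and contact force between the fingers and tin_a1 below 0.2 N and contact force between the fingers and tin_a2 below 0.2 N and contact force between the fingers and tin_a3 below 0.2 N and contact force between the fingers and tin_b below 0.2 N), for 0.3 s.
3. the held scanner's window faces the middle of the ticket from 60 to 150 mm and is kept still for 1.8 s (x of ticket in the frame of window between 0.06 and 0.15 m and y of ticket in the frame of window between -0.022 and 0.022 m and z of ticket in the frame of window between -0.022 and 0.022 m and angle between the x axis of window and the z axis of ticket, either way round below 0.35 rad and linear speed of scanner below 0.025 m/s and angular speed of scanner below 0.25 rad/s and contact force between the fingers and scanner above 1 N), for 1.8 s.
At the end, for the whole second after the job is handed in: Board level in the tray at one tin's height, within 25 mm of its middle; every tin level on tray floor or board, 38 to 82 mm to one side of the middle, within 30 mm of it lengthwise; board and tins square within 0.25 rad; scanner flat, upright, its origin on the mat; all at rest (z of board in the frame of tray between 0.045 and 0.057 m and x of board in the frame of tray between -0.03 and 0.03 m and y of board in the frame of tray between -0.025 and 0.025 m and angle between board's own z axis and vertical below 0.08 rad and angle between the x axis of each of board, tin_a1, tin_a2, tin_a3, tin_b and the x axis of tray, either way round below 0.25 rad and linear speed of each of board, tin_a1, tin_a2, tin_a3, tin_b, scanner below 0.02 m/s and x of tin_a1 in the frame of tray between -0.03 and 0.03 m and (y of tin_a1 in the frame of tray between 0.038 and 0.082 m or y of tin_a1 in the frame of tray between -0.082 and -0.038 m) and (z of tin_a1 in the frame of tray between 0.002 and 0.013 m or z of tin_a1 in the frame of tray between 0.051 and 0.065 m) and angle between each of tin_a1, tin_a2, tin_a3, tin_b's own z axis and vertical below 0.1 rad and x of tin_a2 in the frame of tray between -0.03 and 0.03 m and (y of tin_a2 in the frame of tray between 0.038 and 0.082 m or y of tin_a2 in the frame of tray between -0.082 and -0.038 m) and (z of tin_a2 in the frame of tray between 0.002 and 0.013 m or z of tin_a2 in the frame of tray between 0.051 and 0.065 m) and x of tin_a3 in the frame of tray between -0.03 and 0.03 m and (y of tin_a3 in the frame of tray between 0.038 and 0.082 m or y of tin_a3 in the frame of tray between -0.082 and -0.038 m) and (z of tin_a3 in the frame of tray between 0.002 and 0.013 m or z of tin_a3 in the frame of tray between 0.051 and 0.065 m) and x of tin_b in the frame of tray between -0.03 and 0.03 m and (y of tin_b in the frame of tray between 0.038 and 0.082 m or y of tin_b in the frame of tray between -0.082 and -0.038 m) and (z of tin_b in the frame of tray between 0.002 and 0.013 m or z of tin_b in the frame of tray between 0.051 and 0.065 m) and x of scanner in the frame of mat between -0.07 and 0.07 m and y of scanner in the frame of mat between -0.045 and 0.045 m and z of scanner in the frame of mat below 0.01 m and angle between scanner's own z axis and vertical below 0.12 rad); the robot touches nothing.
It fails at once if another of the goods on the counter is shifted by more than 50 mm or tipped over (distance of any of oil_bottle, cup, milk_can, jar from where it was at the start of the episode above 0.05 m or angle between any of oil_bottle, cup, milk_can, jar's own z axis and vertical above 0.5 rad).
Of tin_a3, tin_b only 1 to 2 are there at a start; the rules pass over those that are not, and their reading is None.
At some moment in a run one of scanner, tin_b may be knocked a few centimetres aside while the robot is not near it.
Once in a run the grip may slacken for a moment while it holds something.
It also fails if it takes over 192 s, if anything falls off the work surface, if the arm or the gripper's body presses on something with over 40 N, if the wrist force passes 120 N, or if a joint passes its speed limit or range.

## Working session

There is one attempt and no reset: what is moved stays moved. The work goes in short steps, Python scripts to look and compute and a tool call to move; the robot and the scene stay as the last step left them, time stands still between calls to the robot, and variables do not carry over. Pictures are saved under pics/ and viewed, and the job is handed in when it is done.

Besides the shell and the picture viewer there is one more tool, called after ">>>" as name([rows], argument=value, ...), one row to a line, values as JSON. move_arm: Moves the arm, as the interface text tells. Its arguments: {"type":"object","properties":{"xyz":{"type":"array","items":{"type":"array","items":{"type":"number"}}},"roll":{"type":"array","items":{"type":"number"}},"gripper":{"type":"array","items":{"type":"number"}},"newtons":{"type":"number"}},"required":["xyz","roll","gripper"]}

```bash
ls -la; mkdir -p pics
python3 - <<'E'
from plant import r
import cv2,numpy as np
print(r.get_state()); print(r.grip_depth)
for n in ["scene","top","wrist"]:
    c=r.get_calibration(n); print(n,c)
    cv2.imwrite(f"pics/{n}0.png",r.get_image(n))
E
```

```text
total 12
drwxr-xr-x  3 agent agent 4096 Dec  6 12:38 .
drwxr-xr-x 23 root  root  4096 Dec  6 12:38 ..
drwxr-xr-x  2 agent agent 4096 Dec  6 12:38 pics
{'time_s': 0.0, 'joint_pos': array([-1.33760945e+00,  3.51227534e-01,  1.65244916e+00, -8.15737478e-06,
        1.13907414e+00, -8.46453919e-02]), 'joint_velocities': array([ 3.48153791e-04,  2.79091963e-04, -1.35560552e-04,  4.00093657e-04,
       -1.16368107e-03,  8.21866351e-05]), 'joint_efforts': array([ 1.23640046e-05, -5.06103122e+01, -2.91407865e+01, -1.01834612e-04,
        4.54282301e-03,  3.78033690e-05]), 'ee_pos': array([ 0.17180028, -0.52212571,  0.23075365]), 'ee_rot': array([-5.77220830e-04,  9.87398947e-01,  1.58249753e-01, -4.66633238e-05]), 'wrist_force': array([0.18852176, 0.40442238, 0.24917109]), 'torque': array([-0.00301744,  0.01979973, -0.0139994 ]), 'opening': 0.08523899640205881}
-0.0187
scene {'intrinsics': array([[436.53649401,   0.        , 320.34316544],
       [  0.        , 436.53649401, 197.24582295],
       [  0.        ,   0.        ,   1.        ]]), 'rvec': array([ 1.1509226 ,  2.18633217, -1.12616252]), 'tvec': array([ 0.307557  , -0.16133072,  1.82939306])}
top {'intrinsics': array([[427.89028757,   0.        , 316.8495154 ],
       [  0.        , 427.89028757, 195.78646281],
       [  0.        ,   0.        ,   1.        ]]), 'rvec': array([ 2.12049086, -2.16819944,  0.17174648]), 'tvec': array([0.0030328 , 0.53878491, 1.37524863])}
wrist {'intrinsics': array([[296.39180306,   0.        , 325.84098641],
       [  0.        , 296.39180306, 195.78995339],
       [  0.        ,   0.        ,   1.        ]]), 'rvec': array([-2.36644865,  1.71105344,  0.22722805]), 'tvec': array([-0.55047269, -0.03582508,  0.37745163])}
```

View pics/scene0.png

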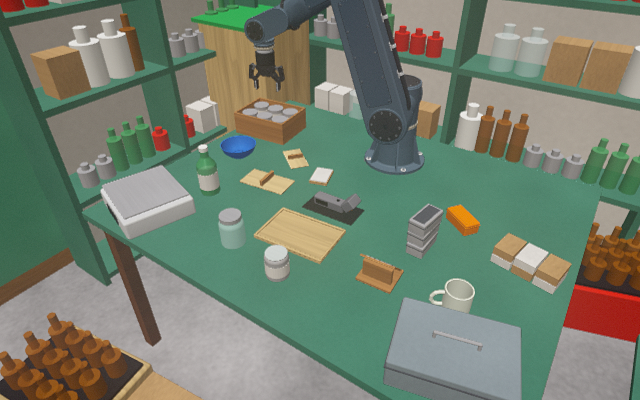

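View pics/top0.png

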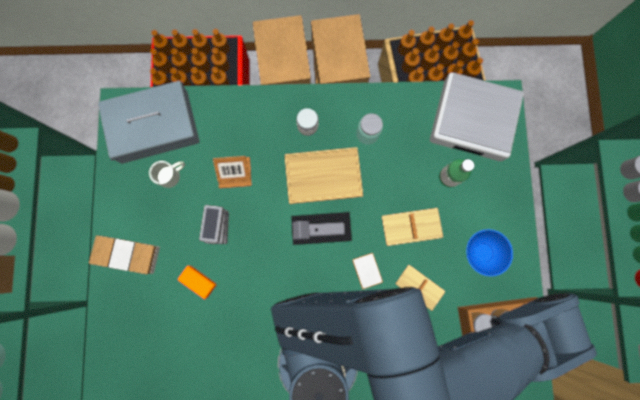

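View pics/wrist0.png

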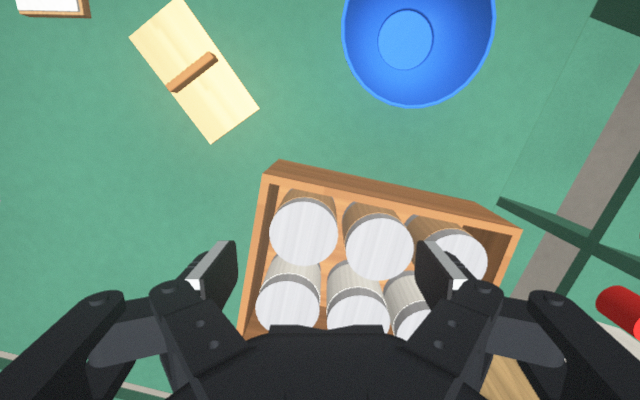

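```bash
cat > h.py <<'E'
import cv2,numpy as np
from plant import r
from scipy.spatial.transform import Rotation as Ro
def cal(n): 
    c=r.get_calibration(n); return c["intrinsics"],cv2.Rodrigues(c["rvec"])[0],c["tvec"].reshape(3)
def unp(n,uv,z,c=None):
    K,R,t=c or cal(n); uv=np.atleast_2d(np.array(uv,float))
    d=(np.linalg.inv(K)@np.c_[uv,np.ones(len(uv))].T).T@R   # R^T d
    o=-R.T@t
    return o+d*((z-o[2])/d[:,2])[:,None]
def proj(n,P,c=None):
    K,R,t=c or cal(n); P=np.atleast_2d(P); q=(P@R.T+t)@K.T; return q[:,:2]/q[:,2:]
def crop(n,x0,y0,x1,y1,s,f,img=None):
    im=r.get_image(n) if img is None else img
    o=cv2.resize(im[y0:y1,x0:x1],None,fx=s,fy=s,interpolation=cv2.INTER_CUBIC)
    cv2.imwrite(f,o)
def tri(ua,ub,a="scene",b="top"):
    Ka,Ra,ta=cal(a);Kb,Rb,tb=cal(b)
    X=cv2.triangulatePoints(Ka@np.c_[Ra,ta],Kb@np.c_[Rb,tb],np.array(ua,float).reshape(2,1),np.array(ub,float).reshape(2,1))
    X=(X[:3]/X[3]).ravel();return X
E
python3 - <<'E'
from h import *
t=cv2.imread("pics/top0.png"); s=cv2.imread("pics/scene0.png")
crop(0,180,140,440,310,3,"pics/t0a.png",t)
crop(0,220,130,490,300,2.9,"pics/s0a.png",s)
E
```

```text
(no output)
```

View pics/t0a.png

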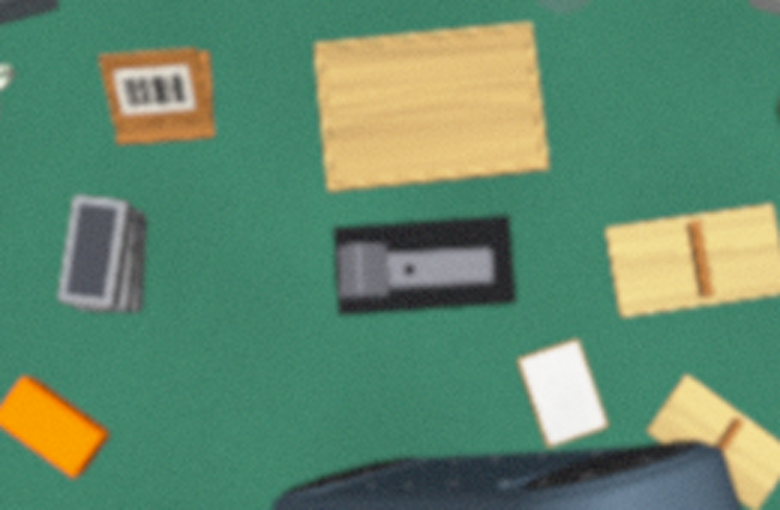

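View pics/s0a.png

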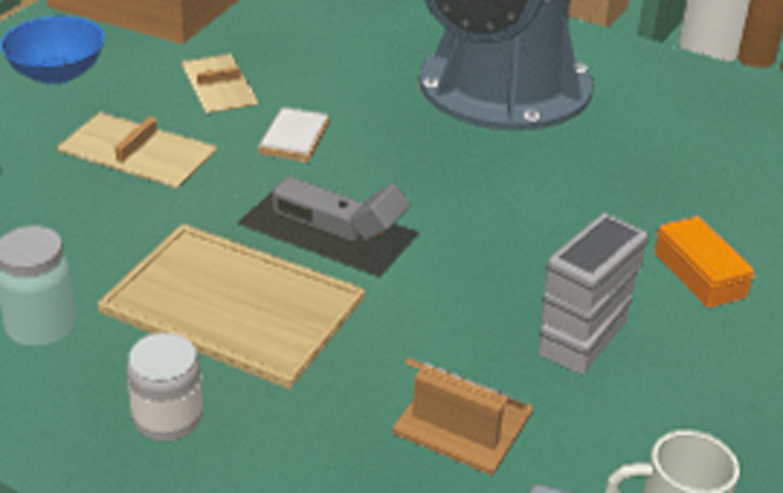

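Run:
```python
from h import *
t=cv2.imread("pics/top0.png")
crop(0,370,195,450,295,6,"pics/t0b.png",t)
crop(0,190,195,240,255,9,"pics/t0c.png",t)
crop(0,280,140,370,250,5.4,"pics/t0d.png",t)
```

```text
(no output)
```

View pics/t0b.png

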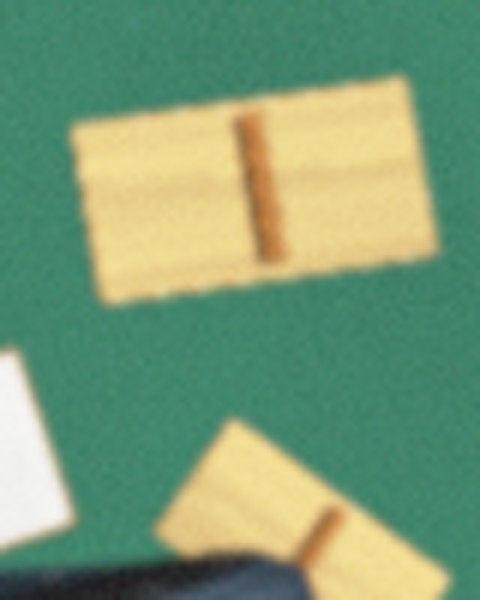

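View pics/t0c.png

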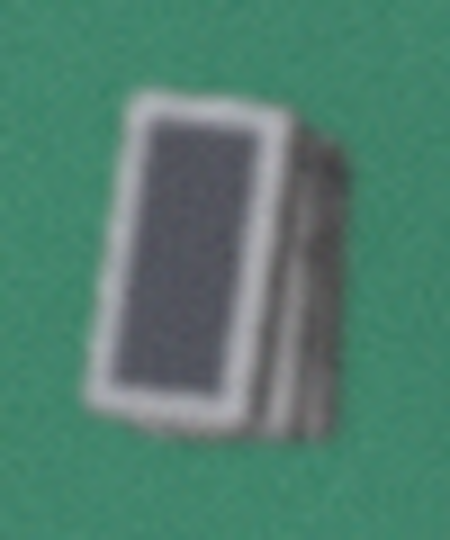

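View pics/t0d.png

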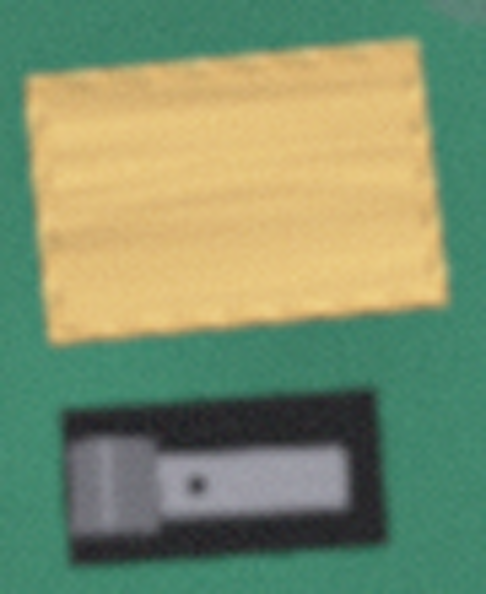

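Run:
```python
from h import *
def pose(name,pts,s,off,z):
    uv=np.array(pts,float)/s+off
    P=unp("top",uv,z)[:,:2]
    rect=cv2.minAreaRect((P*1000).astype(np.float32))
    e1=P[1]-P[0];e2=P[2]-P[1];e3=P[3]-P[2];e4=P[0]-P[3]
    print(name,"c",P.mean(0).round(4),"sides",[round(float(np.linalg.norm(e)),4) for e in (e1,e2,e3,e4)],"ang",[round(float(np.degrees(np.arctan2(*e[::-1]))),1) for e in (e1-e3,e2-e4)])
pose("tray",[(25,75),(418,38),(449,305),(50,344)],5.4,(280,140),.014)
pose("mat",[(65,409),(376,389),(387,541),(73,563)],5.4,(280,140),.003)
pose("handle",[(160,450),(348,445),(350,508),(160,518)],5.4,(280,140),.039)
pose("head",[(70,440),(155,435),(160,530),(72,535)],5.4,(280,140),.077)
pose("board",[(72,125),(406,76),(440,256),(104,305)],6,(370,195),.006)
pose("rib",[(235,117),(262,113),(286,260),(261,264)],6,(370,195),.03)
pose("tintop",[(132,90),(293,103),(245,430),(85,408)],9,(190,195),.132)
pose("small",[(155,530),(234,417),(452,580),(377,690)],6,(370,195),.006)
pose("ticket",[(113,70),(190,65),(196,108),(122,116)],3,(180,140),.06)
pose("standfoot",[(100,54),(210,48),(215,137),(117,144)],3,(180,140),.0)
```

```text
tray c [ 0.6138 -0.0339] sides [0.251, 0.1728, 0.2504, 0.1731] ang [-85.7, -175.6]
mat c [ 0.4348 -0.0232] sides [0.1951, 0.095, 0.1951, 0.0959] ang [-87.4, -177.8]
handle c [ 0.4285 -0.0402] sides [0.1144, 0.0383, 0.1153, 0.0412] ang [-89.0, 179.4]
head c [0.4247 0.0438] sides [0.0504, 0.0562, 0.0518, 0.056] ang [-88.0, -178.9]
board c [ 0.4322 -0.3286] sides [0.1912, 0.1023, 0.1903, 0.1017] ang [-83.0, -172.8]
rib c [ 0.4313 -0.3261] sides [0.0152, 0.0817, 0.014, 0.0818] ang [-82.6, -173.6]
tintop c [0.4459 0.3178] sides [0.0554, 0.1121, 0.0548, 0.1091] ang [-97.5, 172.5]
small c [ 0.2322 -0.3439] sides [0.0762, 0.1461, 0.0729, 0.146] ang [-37.9, -127.7]
ticket c [0.6283 0.2696] sides [0.0847, 0.0489, 0.0812, 0.0528] ang [-86.2, -170.2]
standfoot c [0.6346 0.2751] sides [0.1265, 0.1044, 0.1116, 0.1076] ang [-87.6, -172.8]
```

```bash
cat >> h.py <<'E'
def yaw(s=None):
    s=s or r.get_state(); w,x,y,z=s["ee_rot"]; M=Ro.from_quat([x,y,z,w]).as_matrix()
    return np.degrees(np.arctan2(M[1,0],M[0,0]))
def legs(start,th,*wps):
    """start xyz (m), yaw deg; wps: (x,y,z) or ('yaw',deg)"""
    p=np.array(start,float)
    for w in wps:
        if w[0]=='yaw':
            print("roll %.1f deg"%(-(w[1]-th))); th=w[1]; continue
        d=(np.array(w)-p)*1000; c,s=np.cos(np.radians(th)),np.sin(np.radians(th))
        print("to",np.round(w,3),"tool xyz mm:",np.round([c*d[0]+s*d[1], s*d[0]-c*d[1], -d[2]],1)); p=np.array(w)
E
python3 - <<'E'
from h import *
s=r.get_state(); print(yaw(s))
legs(s["ee_pos"],yaw(s),('yaw',-7.5),(.40,-.10,.32),(.43,.318,.32))
E
```

```text
18.204867271688958
roll 25.7 deg
to [ 0.4  -0.1   0.32] tool xyz mm: [ 171.1 -448.4  -89.1]
to [0.43  0.318 0.32 ] tool xyz mm: [ -24.8 -418.3   -0. ]
```

>>> move_arm([
  [0,0,-30],
  [0,0,-30],
  [0,0,-29],
  [8,-20,0],
  [16,-42,0],
  [16,-42,0],
  [16,-42,0],
  [16,-42,0],
  [16,-42,0],
  [16,-42,0],
  [16,-42,0],
  [16,-42,0],
  [16,-42,0],
  [16,-42,0],
  [15,-30,0],
], roll=[8.6,8.6,8.5,0,0,0,0,0,0,0,0,0,0,0,0], gripper=[85,85,85,85,85,85,85,85,85,85,85,85,85,85,85], newtons=60)

```text
time_s: 2.02
ee_pos: [0.4142, -0.0779, 0.3192]
ee_rot: [-0.0, 0.998, -0.063, -0.001]
wrist_force: [-0.2, -1.2, 0.4]
opening: 0.0851
```

>>> move_arm([
  [-2,-38,0],
  [-2,-38,0],
  [-2,-38,0],
  [-2,-38,0],
  [-2,-38,0],
  [-2,-38,0],
  [-2,-38,0],
  [-2,-38,0],
  [-2,-38,0],
  [-2,-38,0],
  [-2,-38,0],
  [0,0,0],
  [0,0,0],
], roll=[0,0,0,0,0,0,0,0,0,0,0,0,0], gripper=[85,85,85,85,85,85,85,85,85,85,85,85,85])

```text
time_s: 3.65
ee_pos: [0.4465, 0.3366, 0.3194]
ee_rot: [0.001, 0.998, -0.065, -0.001]
wrist_force: [0.5, -0.9, 0.3]
opening: 0.085
```

Run:
```python
from h import *
s=r.get_state(); print(s["time_s"],s["ee_pos"],yaw(s),s["joint_pos"].round(2))
np.savez("w1.npz",*cal("wrist"))
cv2.imwrite("pics/w1.png",r.get_image("wrist")); cv2.imwrite("pics/t1.png",r.get_image("top"))
for n,z in (("top",.132),("mid",.088),("low",.044)):
    print(n,proj("wrist",[(.446,.318,z)]))
```

```text
3.65 [0.44646241 0.33658026 0.31939529] -7.397956786844553 [ 0.56  0.29  1.51 -0.    1.34  2.26]
top [[340.36605379 173.63271178]]
mid [[338.70822823 167.14184102]]
low [[337.38530192 161.9621985 ]]
```

View pics/w1.png

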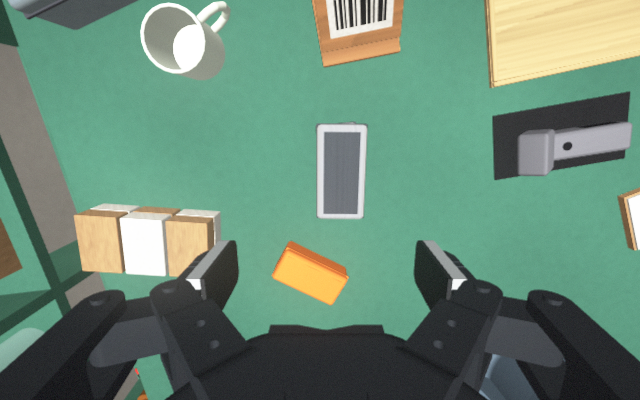

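View pics/t1.png

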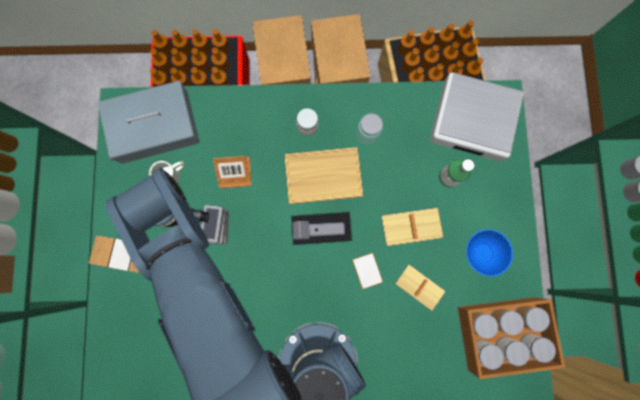

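Run:
```python
from h import *
im=cv2.imread("pics/w1.png"); crop(0,295,105,395,235,4.6,"pics/w1a.png",im)
```

```text
(no output)
```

View pics/w1a.png

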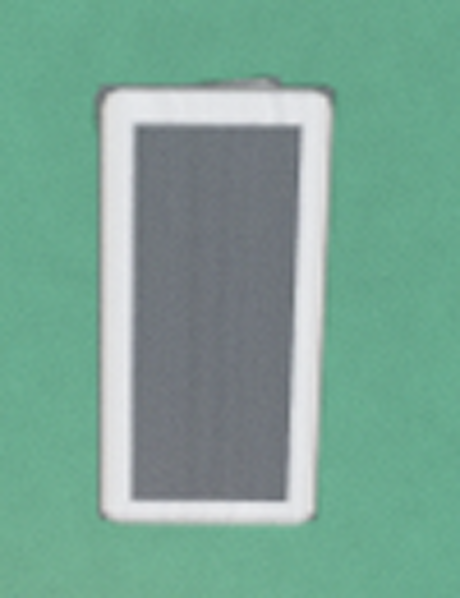

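Run:
```python
from h import *
z=np.load("w1.npz"); c=(z["arr_0"],z["arr_1"],z["arr_2"])
P=unp("wrist",np.array([(98,86),(334,88),(316,521),(100,520)])/4.6+(295,105),.132,c)[:,:2]
print(P.round(4),P.mean(0)); 
for i in range(4):
    e=P[(i+1)%4]-P[i]; print(np.linalg.norm(e).round(4),np.degrees(np.arctan2(e[1],e[0])).round(1))
s=r.get_state(); 
for z0 in (.20,.112): legs(s["ee_pos"],yaw(s),('yaw',-6.5),(*P.mean(0),z0))
```

```text
[[0.5033 0.3378]
 [0.4958 0.2828]
 [0.389  0.2972]
 [0.3963 0.352 ]] [0.44610352 0.3174143 ]
0.0555 -97.8
0.1078 172.3
0.0553 82.3
0.1079 -7.6
roll -1.0 deg
to [0.446 0.317 0.2  ] tool xyz mm: [  1.3  18.8 120. ]
roll -1.0 deg
to [0.446 0.317 0.112] tool xyz mm: [  1.3  18.8 208. ]
```

>>> move_arm([
  [2,19,25],
  [0,0,40],
  [0,0,40],
  [0,0,40],
  [0,0,30],
  [0,0,20],
  [0,0,16],
  [0,0,0],
  [0,0,0],
  [0,0,0],
  [0,0,0],
  [0,0,0],
  [0,0,0],
], roll=[0,0,0,0,0,0,0,0,0,0,0,0,0], gripper=[85,85,85,85,85,85,85,85,40,40,40,40,40], newtons=60)

```text
time_s: 5.38
ee_pos: [0.4475, 0.3184, 0.1106]
ee_rot: [-0.001, 0.998, -0.065, 0.001]
wrist_force: [-1.1, 0.3, 6.4]
opening: 0.0548
```

Run:
```python
from h import *
s=r.get_state(); print(s["time_s"],s["ee_pos"],yaw(s),s["opening"],s["wrist_force"])
cv2.imwrite("pics/s2.png",r.get_image("scene")); 
crop("scene",380,150,500,290,4,"pics/s2a.png")
legs(s["ee_pos"],yaw(s),(s["ee_pos"][0],s["ee_pos"][1],.22),('yaw',4.4),(.609,.026,.22))
```

```text
5.375 [0.4474852  0.31843482 0.11062348] -7.487614058814036 0.054754269551426385 [-1.14092167  0.2836832   6.35177917]
to [0.447 0.318 0.22 ] tool xyz mm: [   0.    -0.  -109.4]
roll -11.9 deg
to [0.609 0.026 0.22 ] tool xyz mm: [138.6 304.   -0. ]
```

View pics/s2a.png

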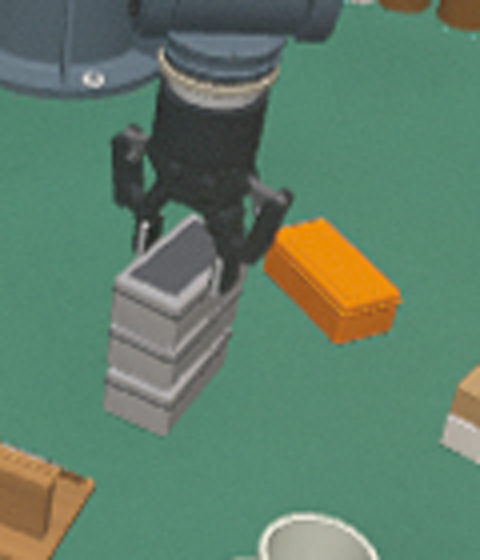

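>>> move_arm([
  [0,0,-10],
  [0,0,-25],
  [0,0,-30],
  [0,0,-30],
  [0,0,-15],
  [0,0,0],
  [0,0,0],
], roll=[0,0,0,0,-6,-5.9,0], gripper=[40,40,40,40,40,40,40])

```text
time_s: 6.35
ee_pos: [0.4466, 0.3178, 0.2198]
ee_rot: [-0.0, 0.999, 0.038, 0.0]
wrist_force: [-0.7, -0.2, -3.4]
opening: 0.0547
```

Run:
```python
from h import *
s=r.get_state(); print(s["time_s"],s["ee_pos"],yaw(s),s["opening"],s["wrist_force"])
np.savez("w2.npz",*cal("wrist"))
crop("wrist",0,0,640,400,1.2,"pics/w2.png"); crop("scene",380,130,500,290,3.5,"pics/s2b.png")
legs(s["ee_pos"],yaw(s),(.619,-.094,.22),(.619,-.094,.032))
```

```text
6.35 [0.44662231 0.31777451 0.21975531] 4.372376030222908 0.054686515402726996 [-0.70926245 -0.19592136 -3.41475497]
to [ 0.619 -0.094  0.22 ] tool xyz mm: [ 1.405e+02  4.237e+02 -2.000e-01]
to [ 0.619 -0.094  0.032] tool xyz mm: [  0.   0. 188.]
```

View pics/w2.png

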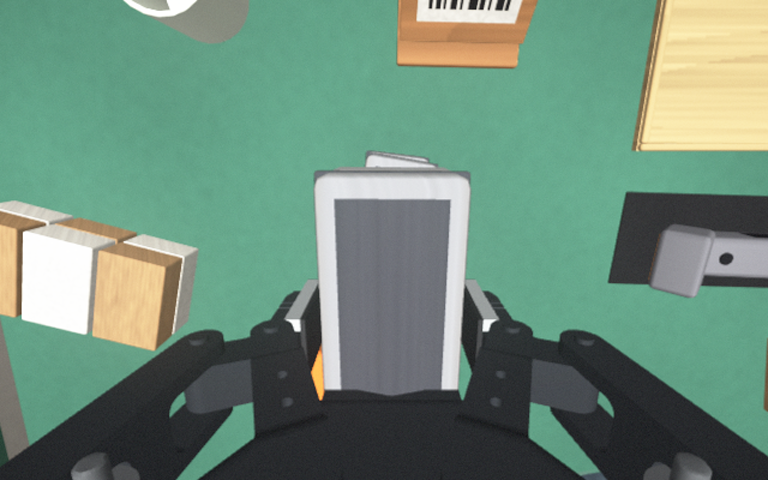

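View pics/s2b.png

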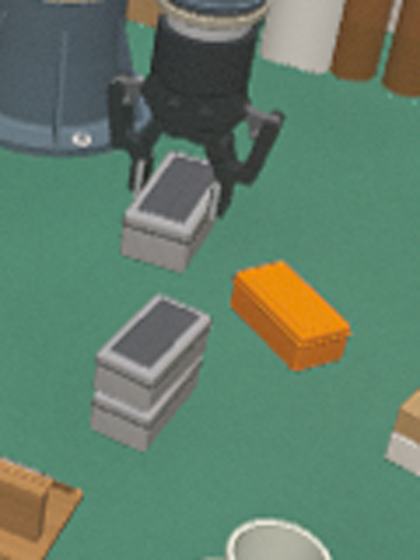

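>>> move_arm([
  [6,20,0],
  [12,36,0],
  [13,40,0],
  [13,40,0],
  [13,40,0],
  [13,40,0],
  [13,40,0],
  [13,40,0],
  [13,40,0],
  [13,40,0],
  [12,30,0],
  [6.5,17.7,0],
  [0,0,0],
  [0,0,40],
  [0,0,40],
  [0,0,40],
  [0,0,30],
  [0,0,18],
  [0,0,10],
  [0,0,0],
], roll=[0,0,0,0,0,0,0,0,0,0,0,0,0,0,0,0,0,0,0,0], gripper=[40,40,40,40,40,40,40,40,40,40,40,40,40,40,40,40,40,40,40,40])

```text
time_s: 8.95
ee_pos: [0.6195, -0.0935, 0.0415]
ee_rot: [-0.0, 0.999, 0.039, 0.0]
wrist_force: [-0.5, -0.1, -1.7]
opening: 0.0544
```

Run:
```python
from h import *
s=r.get_state(); print(s["time_s"],s["ee_pos"],yaw(s),s["opening"],s["wrist_force"])
legs(s["ee_pos"],yaw(s),(.619,-.094,.031))
crop("wrist",0,0,640,400,1.2,"pics/w3.png"); crop("scene",210,130,390,290,4,"pics/s3.png")
```

```text
8.95 [ 0.61952764 -0.09351446  0.04145334] 4.415656947175222 0.05442571013310841 [-0.54227852 -0.08348642 -1.65899981]
to [ 0.619 -0.094  0.031] tool xyz mm: [-0.6  0.4 10.5]
```

View pics/w3.png

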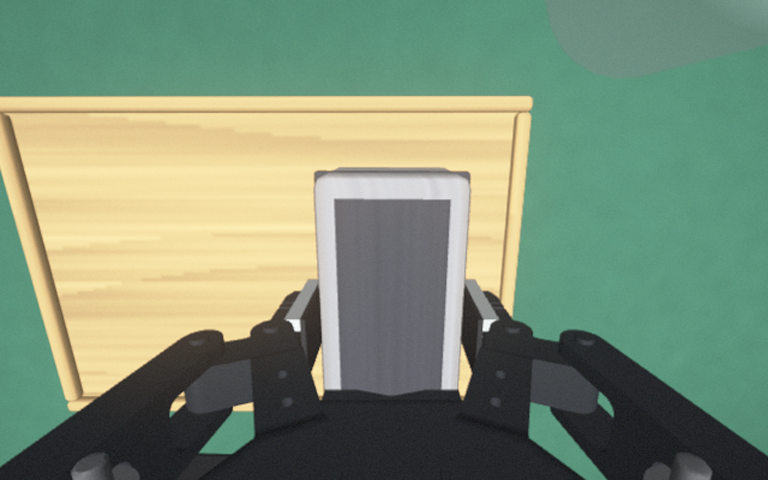

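View pics/s3.png

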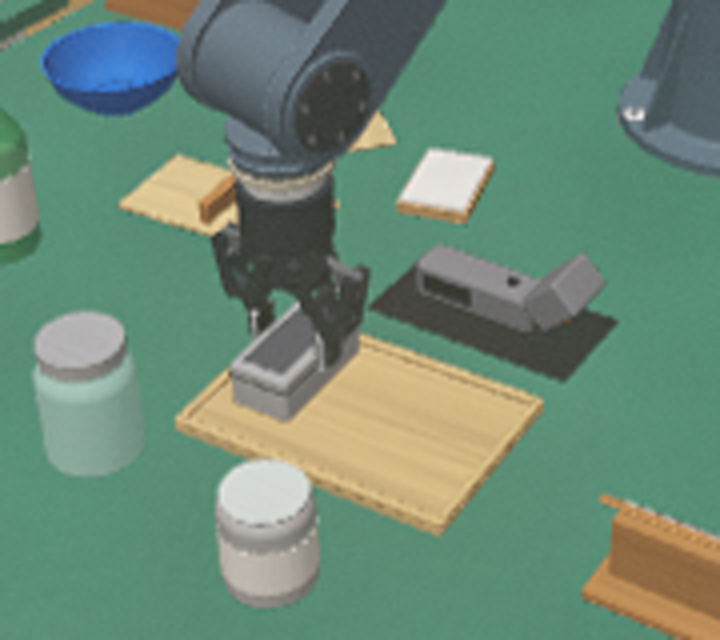

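>>> move_arm([
  [0,0,5],
  [0,0,4],
  [0,0,1.5],
  [0,0,0],
  [0,0,0],
  [0,0,0],
  [0,0,0],
  [0,0,-20],
  [0,0,-40],
  [0,0,-40],
  [0,0,-40],
  [0,0,-40],
  [0,0,-10],
], roll=[0,0,0,0,0,0,0,0,0,0,0,0,0], gripper=[40,40,40,40,75,75,75,75,80,85,85,85,85])

```text
time_s: 10.68
ee_pos: [0.6204, -0.094, 0.2251]
ee_rot: [0.001, 0.999, 0.038, 0.003]
wrist_force: [0.1, -0.3, -0.4]
opening: 0.0848
```

Run:
```python
from h import *
s=r.get_state(); print(s["time_s"],s["ee_pos"],yaw(s),s["opening"],s["wrist_force"])
legs(s["ee_pos"],yaw(s),('yaw',-7.5),(.43,.335,.27))
np.savez("w4.npz",*cal("wrist"))
cv2.imwrite("pics/w4.png",r.get_image("wrist"))
```

```text
10.675 [ 0.6203974  -0.09396107  0.22507929] 4.408021930887163 0.08477509213787215 [ 0.10413949 -0.29662105 -0.40645213]
roll 11.9 deg
to [0.43  0.335 0.27 ] tool xyz mm: [-244.8 -400.4  -44.9]
```

View pics/w4.png

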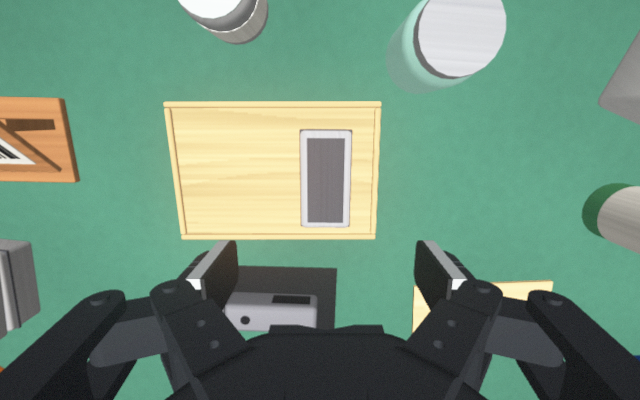

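```bash
cat >> h.py <<'E'
def lc(f):
    z=np.load(f); return (z["arr_0"],z["arr_1"],z["arr_2"])
def quad(uv,z,c=None,n="wrist"):
    P=unp(n,uv,z,c)[:,:2]; e=[P[(i+1)%4]-P[i] for i in range(4)]
    print("c",P.mean(0).round(4),"sides",[round(float(np.linalg.norm(x)),4) for x in e],"ang",[round(float(np.degrees(np.arctan2(x[1],x[0]))),1) for x in e]); return P
def rel(p,tc,ty):
    d=np.array(p)-tc; c,s=np.cos(np.radians(ty)),np.sin(np.radians(ty)); return np.round([c*d[0]+s*d[1],-s*d[0]+c*d[1]],4)
E
python3 - <<'E'
from h import *
c=lc("w4.npz")
P=quad([(165,102),(381,102),(375,239),(182,239)],.014,c)
Q=quad([(300,130),(351,130),(348,227),(303,226)],.051,c)
print(rel(Q.mean(0),P.mean(0),4.4))
E
```

```text
c [ 0.6126 -0.0357] sides [0.2461, 0.168, 0.2477, 0.1678] ang [-85.5, -175.5, 94.4, 4.0]
c [ 0.6179 -0.0954] sides [0.0533, 0.1078, 0.0512, 0.1066] ang [-85.5, -176.1, 93.1, 5.0]
[ 0.0007 -0.06  ]
```

>>> move_arm([
  [0,0,-22],
  [0,0,-23],
  [-11,-18,0],
  [-22,-36,0],
  [-22,-36,0],
  [-22,-36,0],
  [-22,-36,0],
  [-22,-36,0],
  [-22,-36,0],
  [-22,-36,0],
  [-22,-36,0],
  [-22,-36,0],
  [-22,-36,0],
  [-14,-22,0],
  [0,0,0],
  [0,0,0],
], roll=[6,5.9,0,0,0,0,0,0,0,0,0,0,0,0,0,0], gripper=[85,85,85,85,85,85,85,85,85,85,85,85,85,85,85,85])

```text
time_s: 12.72
ee_pos: [0.4281, 0.3343, 0.265]
ee_rot: [0.0, 0.998, -0.065, -0.0]
wrist_force: [0.6, -0.1, 0.2]
opening: 0.0851
```

Run:
```python
from h import *
s=r.get_state(); print(s["time_s"],s["ee_pos"],yaw(s),s["opening"],s["wrist_force"])
np.savez("w5.npz",*cal("wrist"))
im=r.get_image("wrist"); cv2.imwrite("pics/w5.png",im); crop("",270,90,410,250,3.7,"pics/w5a.png",im)
```

```text
12.725 [0.42811672 0.33430365 0.26501255] -7.416738445965336 0.08505036447823401 [ 0.59320439 -0.09186219  0.16168326]
```

View pics/w5a.png

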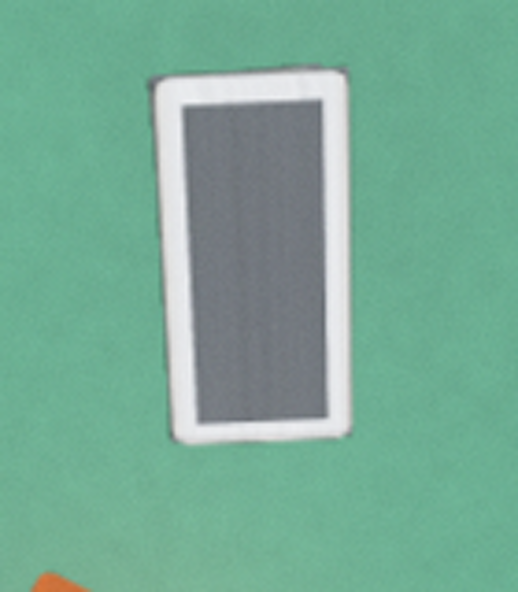

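Run:
```python
from h import *
c=lc("w5.npz"); s=r.get_state()
P=quad(np.array([(151,79),(347,69),(352,435),(173,443)])/3.7+(270,90),.088,c)
legs(s["ee_pos"],yaw(s),('yaw',-5.6),(*P.mean(0),.066))
```

```text
c [0.4427 0.316 ] sides [0.0549, 0.1073, 0.0547, 0.1071] ang [-94.6, 175.4, 85.3, -4.5]
roll -1.9 deg
to [0.443 0.316 0.066] tool xyz mm: [ 15.9  16.6 199.2]
```

>>> move_arm([
  [0,0,20],
  [16,17,20],
  [0,0,40],
  [0,0,40],
  [0,0,35],
  [0,0,25],
  [0,0,20],
  [0,0,0],
  [0,0,0],
  [0,0,0],
  [0,0,0],
  [0,0,0],
  [0,0,0],
  [0,0,-10],
  [0,0,-25],
  [0,0,-40],
  [0,0,-45],
  [0,0,-30],
  [0,0,0],
], roll=[-2.8,0,0,0,0,0,0,0,0,0,0,0,0,0,0,0,0,0,0], gripper=[85,85,85,85,85,85,85,85,40,40,40,40,40,40,40,40,40,40,40])

```text
time_s: 15.15
ee_pos: [0.444, 0.3169, 0.2183]
ee_rot: [-0.001, 0.999, -0.041, 0.002]
wrist_force: [0.1, 0.1, -3.1]
opening: 0.0548
```

Run:
```python
from h import *
s=r.get_state(); print(s["time_s"],s["ee_pos"],yaw(s),s["opening"],s["wrist_force"])
crop("wrist",0,0,640,400,1.2,"pics/w6.png")
# tray centre avg
tc=np.array([.6134,-.0347]);t=np.radians(4.4)
p=tc+.06*np.array([-np.sin(t),np.cos(t)]); print(p)
legs(s["ee_pos"],yaw(s),('yaw',4.4),(*p,s["ee_pos"][2]),(*p,.0295))
```

```text
15.15 [0.44396678 0.3169195  0.21827536] -4.689695388238312 0.054758938143287014 [ 0.11333777  0.11687465 -3.08459788]
[0.60879686 0.02512317]
roll -9.1 deg
to [0.609 0.025 0.218] tool xyz mm: [142.  303.6  -0. ]
to [0.609 0.025 0.03 ] tool xyz mm: [  0.    0.  188.8]
```

View pics/w6.png

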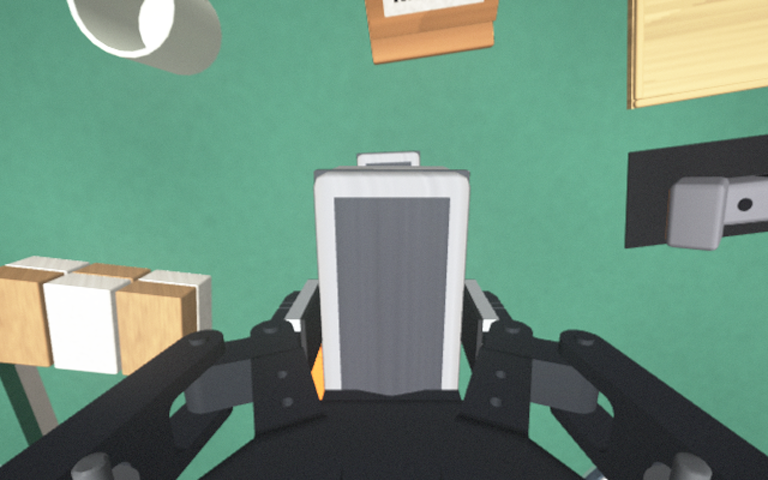

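>>> move_arm([
  [0,0,0],
  [6,14,0],
  [13,28,0],
  [18,38,0],
  [18,38,0],
  [18,38,0],
  [18,38,0],
  [18,38,0],
  [17,37,0],
  [11,23,0],
  [5,12,0],
  [0,0,0],
  [0,0,40],
  [0,0,40],
  [0,0,40],
  [0,0,30],
  [0,0,18],
  [0,0,10],
  [0,0,0],
], roll=[-5,-4.1,0,0,0,0,0,0,0,0,0,0,0,0,0,0,0,0,0], gripper=[40,40,40,40,40,40,40,40,40,40,40,40,40,40,40,40,40,40,40])

```text
time_s: 17.58
ee_pos: [0.6073, 0.0242, 0.0379]
ee_rot: [-0.0, 0.999, 0.039, 0.0]
wrist_force: [0.3, 0.6, -2.1]
opening: 0.0548
```

Run:
```python
from h import *
s=r.get_state(); print(s["time_s"],s["ee_pos"],yaw(s),s["opening"],s["wrist_force"])
legs(s["ee_pos"],yaw(s),(.6088,.0251,.0300))
crop("wrist",0,0,640,400,1.2,"pics/w7.png")
```

```text
17.575 [0.60725772 0.02415089 0.03792751] 4.427013563324876 0.054847370310555726 [ 0.29696157  0.64561033 -2.0589441 ]
to [0.609 0.025 0.03 ] tool xyz mm: [ 1.6 -0.8  7.9]
```

View pics/w7.png

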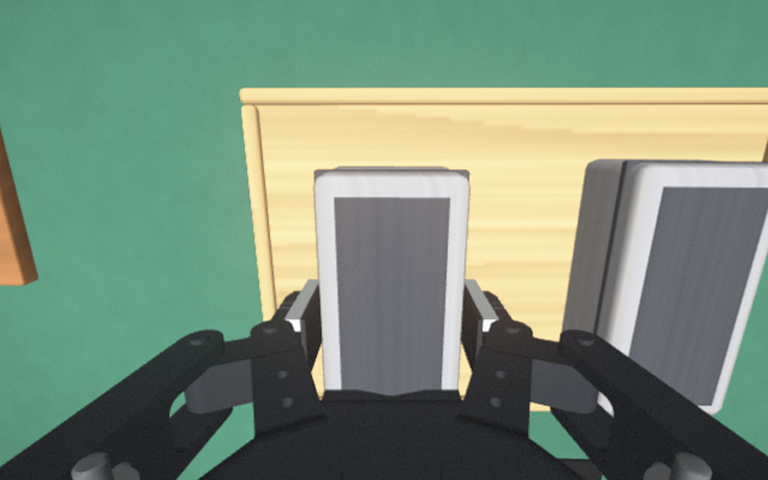

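>>> move_arm([
  [1,0,4],
  [0,0,3],
  [0,0,0.5],
  [0,0,0],
  [0,0,0],
  [0,0,0],
  [0,0,0],
  [0,0,-20],
  [0,0,-40],
  [0,0,-40],
  [0,0,-40],
  [0,0,-40],
  [0,0,-20],
], roll=[0,0,0,0,0,0,0,0,0,0,0,0,0], gripper=[40,40,40,40,75,75,75,75,80,85,85,85,85])

```text
time_s: 19.25
ee_pos: [0.6088, 0.0239, 0.2344]
ee_rot: [0.0, 0.999, 0.039, 0.002]
wrist_force: [0.3, 0.6, -0.6]
opening: 0.085
```

Run:
```python
from h import *
s=r.get_state(); print(s["time_s"],s["ee_pos"],yaw(s),s["opening"],s["wrist_force"])
np.savez("w8.npz",*cal("wrist")); cv2.imwrite("pics/w8.png",r.get_image("wrist"))
legs(s["ee_pos"],yaw(s),('yaw',7),(.41,-.3275,.2))
```

```text
19.25 [0.6087649  0.02393863 0.23437311] 4.4150428988153765 0.08504914815155451 [ 0.2542703   0.55860705 -0.5711667 ]
roll -2.6 deg
to [ 0.41  -0.328  0.2  ] tool xyz mm: [-240.1  324.6   34.4]
```

View pics/w8.png

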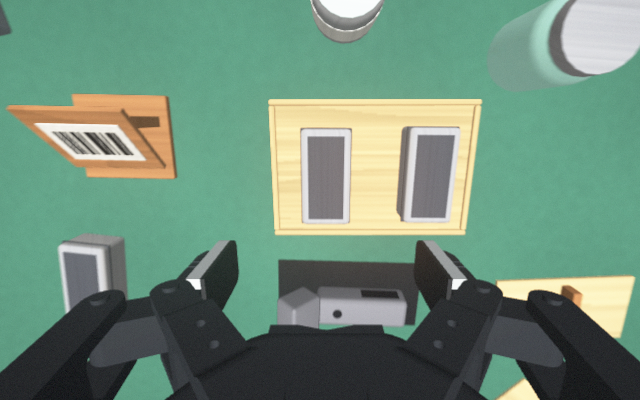

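Run:
```python
from h import *
c=lc("w8.npz")
P=quad([(268,100),(481,100),(465,235),(276,235)],.014,c)
Q=quad([(301,128),(351,128),(349,223),(303,224)],.051,c)
Q2=quad([(405,127),(461,127),(450,222),(401,220)],.051,c)
print(rel(Q.mean(0),P.mean(0),4.4),rel(Q2.mean(0),P.mean(0),4.4))
```

```text
c [ 0.612  -0.0353] sides [0.2488, 0.1691, 0.2483, 0.169] ang [-85.5, -175.0, 94.4, 5.2]
c [0.6071 0.0222] sides [0.0537, 0.1081, 0.0537, 0.1094] ang [-85.5, -175.5, 95.8, 4.5]
c [ 0.6181 -0.0927] sides [0.0601, 0.108, 0.0574, 0.1055] ang [-85.5, -175.7, 92.0, 5.8]
[-0.0006  0.0576] [ 0.0016 -0.0577]
```

>>> move_arm([
  [0,0,0],
  [-12,16,0],
  [-24,33,0],
  [-29,39,0],
  [-29,39,0],
  [-29,39,0],
  [-29,39,0],
  [-29,39,0],
  [-29,39,0],
  [-20,27,17],
  [-10,14,17],
  [0,0,0],
  [0,0,0],
], roll=[-2.6,0,0,0,0,0,0,0,0,0,0,0,0], gripper=[85,85,85,85,85,85,85,85,85,85,85,85,85])

```text
time_s: 20.92
ee_pos: [0.41, -0.3262, 0.1966]
ee_rot: [-0.0, 0.998, 0.061, 0.0]
wrist_force: [0.6, 0.7, -0.6]
opening: 0.0852
```

Run:
```python
from h import *
s=r.get_state(); print(s["time_s"],s["ee_pos"],yaw(s),s["opening"],s["wrist_force"])
np.savez("w9.npz",*cal("wrist")); im=r.get_image("wrist");cv2.imwrite("pics/w9.png",im); crop("",210,70,420,260,3.5,"pics/w9a.png",im)
```

```text
20.925 [ 0.41000532 -0.32623238  0.19660085] 7.037458811749006 0.0852200110033016 [ 0.55768351  0.74664919 -0.61250483]
```

View pics/w9a.png

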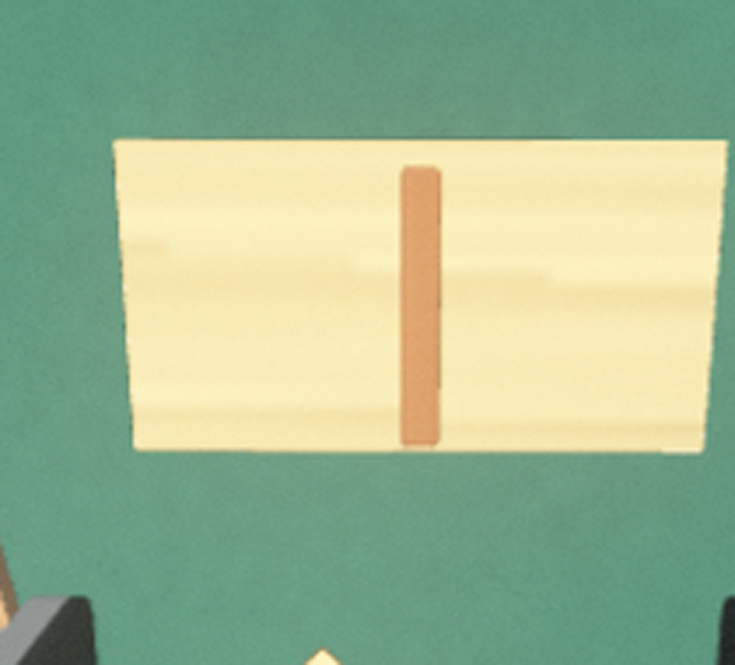

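Run:
```python
from h import *
c=lc("w9.npz"); s=r.get_state()
f=lambda a:np.array(a)/3.5+(210,70)
quad(f([(114,140),(728,140),(704,452),(134,450)]),.006,c)
P=quad(f([(401,167),(440,167),(439,445),(401,445)]),.03,c)
legs(s["ee_pos"],yaw(s),(*P.mean(0),.012))
```

```text
c [ 0.4312 -0.3296] sides [0.1895, 0.1, 0.1901, 0.0993] ang [-82.9, -172.9, 96.9, 6.7]
c [ 0.4315 -0.3293] sides [0.0112, 0.0831, 0.0117, 0.0831] ang [-82.9, -172.6, 97.1, 7.0]
to [ 0.432 -0.329  0.012] tool xyz mm: [ 20.8   5.7 184.8]
```

>>> move_arm([
  [11,3,20],
  [10,3,30],
  [0,0,40],
  [0,0,40],
  [0,0,30],
  [0,0,16],
  [0,0,9],
  [0,0,0],
  [0,0,0],
  [0,0,0],
  [0,0,0],
  [0,0,0],
  [0,0,0],
  [0,0,0],
], roll=[0,0,0,0,0,0,0,0,0,0,0,0,0,0], gripper=[60,60,60,60,60,60,60,60,0,0,0,0,0,0], newtons=60)

```text
time_s: 22.72
ee_pos: [0.4313, -0.3305, 0.012]
ee_rot: [0.0, 0.998, 0.061, 0.0]
wrist_force: [-1.2, 0.1, 6.3]
opening: 0.0105
```

Run:
```python
from h import *
s=r.get_state(); print(s["time_s"],s["ee_pos"],yaw(s),s["opening"],s["wrist_force"])
```

```text
22.725 [ 0.43131882 -0.33050071  0.01197624] 7.00390418920497 0.01049797092348581 [-1.1610929   0.05782005  6.25057293]
```

>>> move_arm([
  [0,0,-10],
  [0,0,-25],
  [0,0,-40],
  [0,0,-40],
  [0,0,-40],
  [0,0,-25],
  [0,0,0],
], roll=[0,0,0,0,0,2.6,0], gripper=[0,0,0,0,0,0,0])

```text
time_s: 23.6
ee_pos: [0.4316, -0.3308, 0.1931]
ee_rot: [0.001, 0.999, 0.039, 0.001]
wrist_force: [0.1, -0.6, -2.1]
opening: 0.0107
```

Run:
```python
from h import *
s=r.get_state(); print(s["time_s"],s["ee_pos"],yaw(s),s["opening"],s["wrist_force"])
cv2.imwrite("pics/w10.png",r.get_image("wrist")); cv2.imwrite("pics/s10.png",r.get_image("scene"))
legs(s["ee_pos"],yaw(s),(.613,-.035,s["ee_pos"][2]),(.613,-.035,.064))
```

```text
23.6 [ 0.43162265 -0.33077859  0.19312408] 4.423432236937558 0.010746009843518362 [ 0.12736403 -0.59147445 -2.12953855]
to [ 0.613 -0.035  0.193] tool xyz mm: [ 203.6 -280.9   -0. ]
to [ 0.613 -0.035  0.064] tool xyz mm: [  0.    0.  129.1]
```

View pics/w10.png

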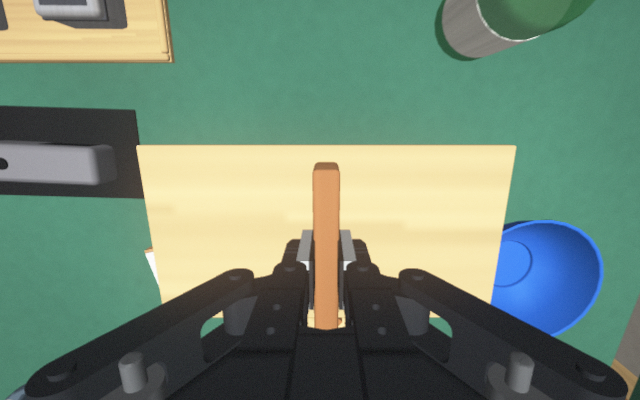

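View pics/s10.png

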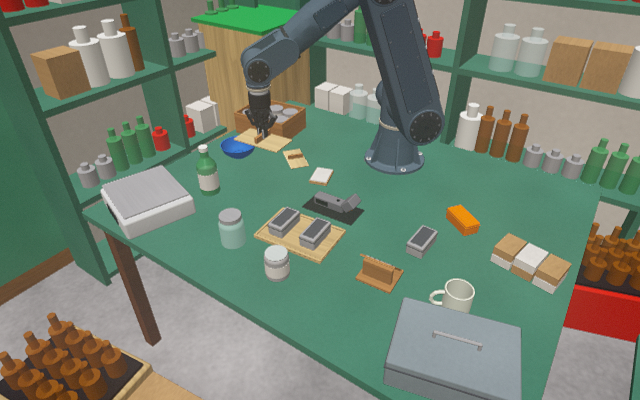

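>>> move_arm([
  [10,-14,0],
  [20,-28,0],
  [25,-35,0],
  [25,-35,0],
  [25,-35,0],
  [25,-35,0],
  [25,-35,0],
  [25,-34,0],
  [15,-20,0],
  [9,-10,0],
  [0,0,0],
  [0,0,25],
  [0,0,35],
  [0,0,30],
  [0,0,15],
  [0,0,10],
  [0,0,0],
], roll=[0,0,0,0,0,0,0,0,0,0,0,0,0,0,0,0,0], gripper=[0,0,0,0,0,0,0,0,0,0,0,0,0,0,0,0,0])

```text
time_s: 25.82
ee_pos: [0.6129, -0.0347, 0.0764]
ee_rot: [0.0, 0.999, 0.038, -0.0]
wrist_force: [-0.5, 0.9, -1.9]
opening: 0.0105
```

Run:
```python
from h import *
s=r.get_state(); print(s["time_s"],s["ee_pos"],yaw(s),s["opening"],s["wrist_force"])
cv2.imwrite("pics/w11.png",r.get_image("wrist")); crop("scene",210,130,390,290,4,"pics/s11.png")
legs(s["ee_pos"],yaw(s),(.613,-.035,.064))
```

```text
25.825 [ 0.61289662 -0.03468527  0.07635038] 4.394649070436946 0.010526283605008391 [-0.4963111   0.93126247 -1.86857975]
to [ 0.613 -0.035  0.064] tool xyz mm: [ 0.1  0.3 12.4]
```

View pics/w11.png

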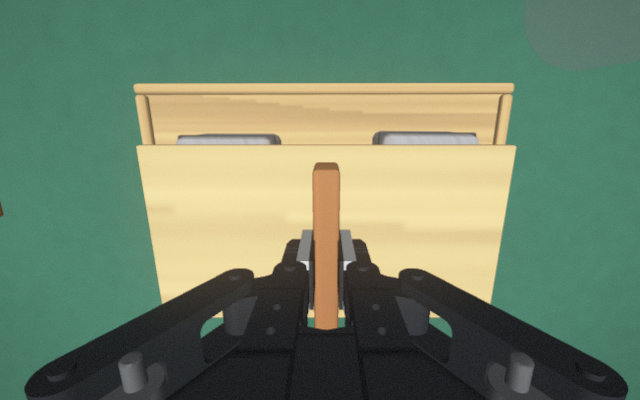

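View pics/s11.png

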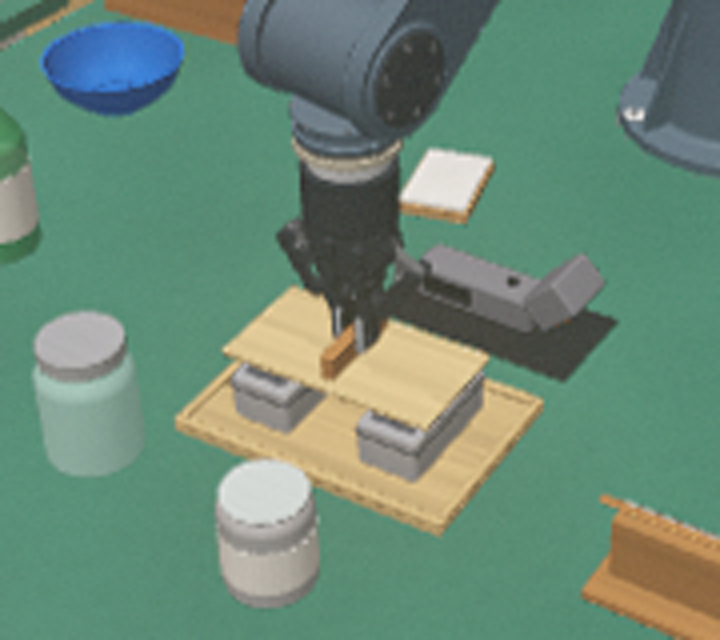

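>>> move_arm([
  [0,0,6],
  [0,0,4],
  [0,0,2],
  [0,0,0.5],
  [0,0,0],
  [0,0,0],
  [0,0,0],
  [0,0,0],
  [0,0,-20],
  [0,0,-40],
  [0,0,-40],
  [0,0,-40],
  [0,0,-20],
], roll=[0,0,0,0,0,0,0,0,0,0,0,0,0], gripper=[0,0,0,0,0,50,50,50,50,80,85,85,85])

```text
time_s: 27.55
ee_pos: [0.6136, -0.0345, 0.2279]
ee_rot: [0.0, 0.999, 0.038, 0.002]
wrist_force: [0.3, 0.3, 0.8]
opening: 0.0852
```

Run:
```python
from h import *
s=r.get_state(); print(s["time_s"],s["ee_pos"],yaw(s),s["opening"],s["wrist_force"])
np.savez("w12.npz",*cal("wrist")); cv2.imwrite("pics/w12.png",r.get_image("wrist")); crop("scene",210,130,390,290,4,"pics/s12.png")
legs(s["ee_pos"],yaw(s),('yaw',-5),(.425,.33,.22))
```

```text
27.55 [ 0.61356015 -0.03451416  0.22786774] 4.409244759534269 0.08522796821204923 [0.30948661 0.28239141 0.78439401]
roll 9.4 deg
to [0.425 0.33  0.22 ] tool xyz mm: [-219.6 -346.7    7.9]
```

View pics/w12.png

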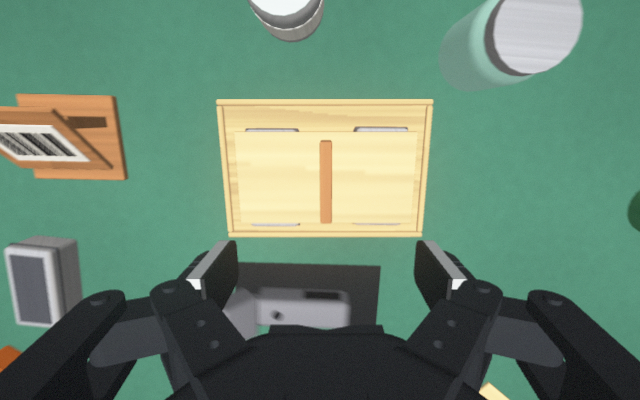

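View pics/s12.png

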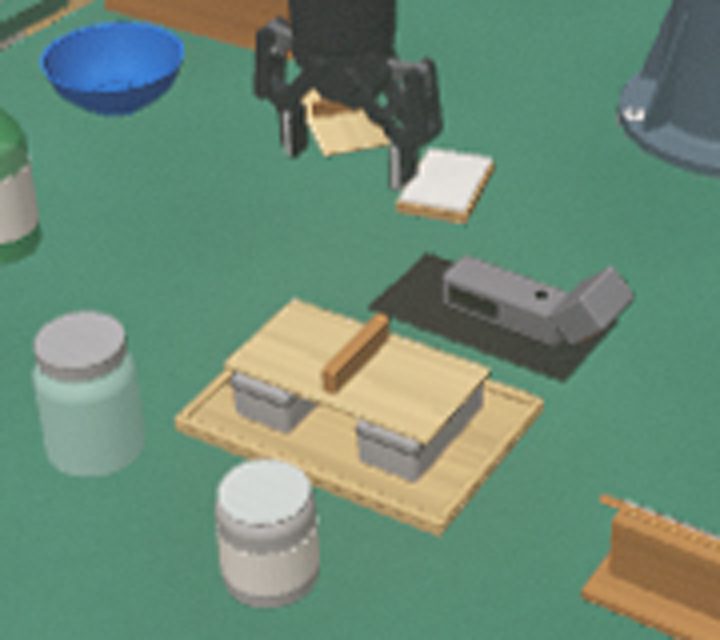

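Run:
```python
from h import *
c=lc("w12.npz")
P=quad([(217,100),(433,100),(423,236),(229,235)],.014,c)
B=quad([(235,131),(421,132),(415,225),(239,225)],.057,c)
print(rel(B.mean(0),P.mean(0),4.4))
```

```text
c [ 0.6132 -0.0358] sides [0.2477, 0.1675, 0.2504, 0.1659] ang [-85.5, -174.7, 94.1, 4.4]
c [ 0.6118 -0.038 ] sides [0.1926, 0.1024, 0.1979, 0.1034] ang [-85.8, -174.6, 94.4, 2.5]
[-0.0015 -0.0021]
```

>>> move_arm([
  [0,0,0],
  [-10,-16,0],
  [-18,-28,0],
  [-24,-38,0],
  [-24,-38,0],
  [-24,-38,0],
  [-24,-38,0],
  [-24,-38,0],
  [-24,-38,0],
  [-24,-38,0],
  [-14,-22,0],
  [-10,-14,0],
  [0,0,0],
  [0,0,0],
], roll=[4.7,4.7,0,0,0,0,0,0,0,0,0,0,0,0], gripper=[85,85,85,85,85,85,85,85,85,85,85,85,85,85])

```text
time_s: 29.4
ee_pos: [0.4229, 0.3279, 0.2237]
ee_rot: [0.0, 0.999, -0.044, -0.0]
wrist_force: [-0.5, 0.0, -0.2]
opening: 0.0852
```

Run:
```python
from h import *
s=r.get_state(); print(s["time_s"],s["ee_pos"],yaw(s),s["opening"],s["wrist_force"])
np.savez("w13.npz",*cal("wrist"))
im=r.get_image("wrist"); cv2.imwrite("pics/w13.png",im); crop("",270,90,410,250,3.7,"pics/w13a.png",im)
```

```text
29.4 [0.42286525 0.32789958 0.22371016] -5.021957749640172 0.08515137167899954 [-0.53968256  0.01475336 -0.22116146]
```

View pics/w13.png

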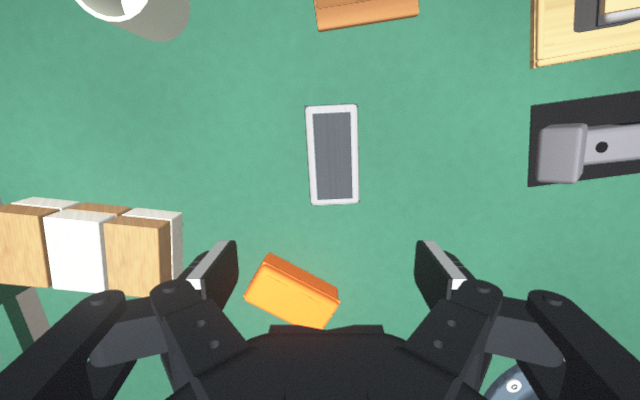

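View pics/w13a.png

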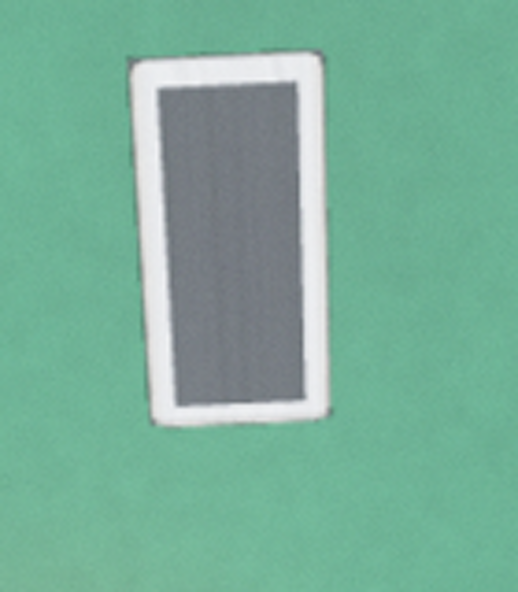

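Run:
```python
from h import *
c=lc("w13.npz"); s=r.get_state()
P=quad(np.array([(128,59),(325,52),(331,417),(152,427)])/3.7+(270,90),.044,c)
legs(s["ee_pos"],yaw(s),('yaw',-2.6),(*P.mean(0),.022))
```

```text
c [0.4436 0.3163] sides [0.0554, 0.107, 0.055, 0.1083] ang [-93.0, 177.6, 88.4, -2.1]
roll -2.4 deg
to [0.444 0.316 0.022] tool xyz mm: [ 21.2  10.6 201.7]
```

>>> move_arm([
  [0,0,20],
  [21,11,20],
  [0,0,40],
  [0,0,40],
  [0,0,35],
  [0,0,25],
  [0,0,21],
  [0,0,0],
  [0,0,0],
  [0,0,0],
  [0,0,0],
  [0,0,0],
  [0,0,0],
  [0,0,-10],
  [0,0,-25],
  [0,0,-45],
  [0,0,-50],
  [0,0,-50],
  [0,0,-20],
  [0,0,0],
], roll=[-2.4,0,0,0,0,0,0,0,0,0,0,0,0,0,0,0,0,0,0,0], gripper=[85,85,85,85,85,85,85,85,40,40,40,40,40,40,40,40,40,40,40,40])

```text
time_s: 31.95
ee_pos: [0.4434, 0.3169, 0.2247]
ee_rot: [-0.001, 1.0, -0.023, 0.001]
wrist_force: [-0.3, -0.2, -2.1]
opening: 0.0549
```

Run:
```python
from h import *
s=r.get_state(); print(s["time_s"],s["ee_pos"],yaw(s),s["opening"],s["wrist_force"])
crop("wrist",0,0,640,400,1.2,"pics/w14.png")
tc=np.array([.6128,-.035]);t=np.radians(4.4)
p=tc+.061*np.array([-np.sin(t),np.cos(t)]); print(p)
legs(s["ee_pos"],yaw(s),('yaw',4.4),(*p,s["ee_pos"][2]),(*p,.08))
```

```text
31.95 [0.44335734 0.31690463 0.22471856] -2.590843401998173 0.05491256151677166 [-0.29793227 -0.16646498 -2.10781555]
[0.60812014 0.02582022]
roll -7.0 deg
to [0.608 0.026 0.225] tool xyz mm: [141.9 302.9  -0. ]
to [0.608 0.026 0.08 ] tool xyz mm: [  0.    0.  144.7]
```

View pics/w14.png

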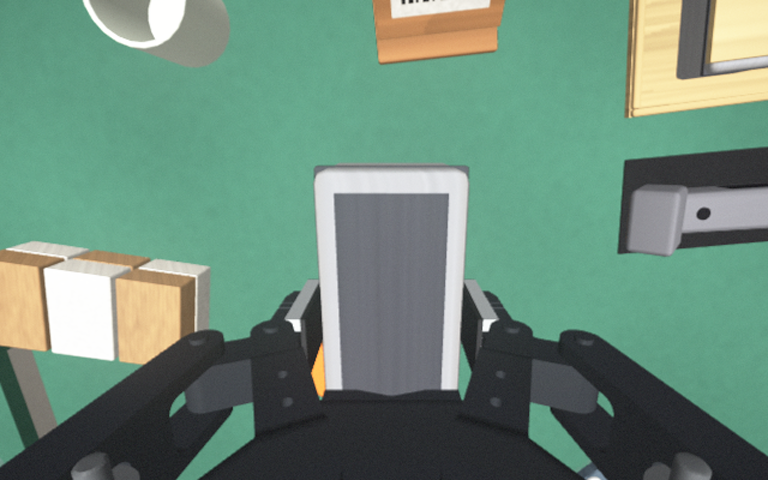

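>>> move_arm([
  [0,0,0],
  [6,14,0],
  [13,28,0],
  [18,38,0],
  [18,38,0],
  [18,38,0],
  [18,38,0],
  [18,38,0],
  [17,37,0],
  [11,22,0],
  [5,12,0],
  [0,0,0],
  [0,0,35],
  [0,0,40],
  [0,0,35],
  [0,0,15],
  [0,0,8],
  [0,0,0],
], roll=[-4,-3,0,0,0,0,0,0,0,0,0,0,0,0,0,0,0,0], gripper=[40,40,40,40,40,40,40,40,40,40,40,40,40,40,40,40,40,40])

```text
time_s: 34.25
ee_pos: [0.6074, 0.0254, 0.0904]
ee_rot: [0.0, 0.999, 0.039, 0.0]
wrist_force: [-0.7, -0.3, -0.9]
opening: 0.0545
```

Run:
```python
from h import *
s=r.get_state(); print(s["time_s"],s["ee_pos"],yaw(s),s["opening"],s["wrist_force"])
crop("wrist",0,0,640,400,1.2,"pics/w15.png"); crop("scene",210,130,390,290,4,"pics/s15.png")
legs(s["ee_pos"],yaw(s),(.6081,.0258,.0805))
```

```text
34.25 [0.60739382 0.02540172 0.09036427] 4.426396543932688 0.054532778484601724 [-0.7382136  -0.325196   -0.91424304]
to [0.608 0.026 0.08 ] tool xyz mm: [ 0.7 -0.3  9.9]
```

View pics/w15.png

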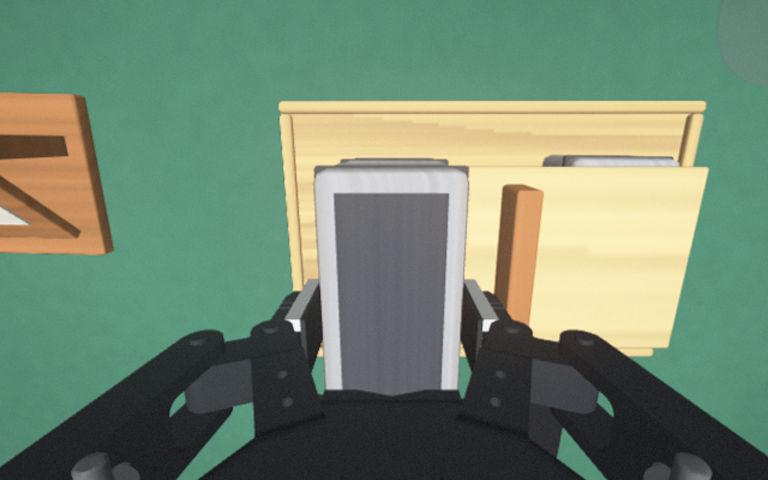

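View pics/s15.png

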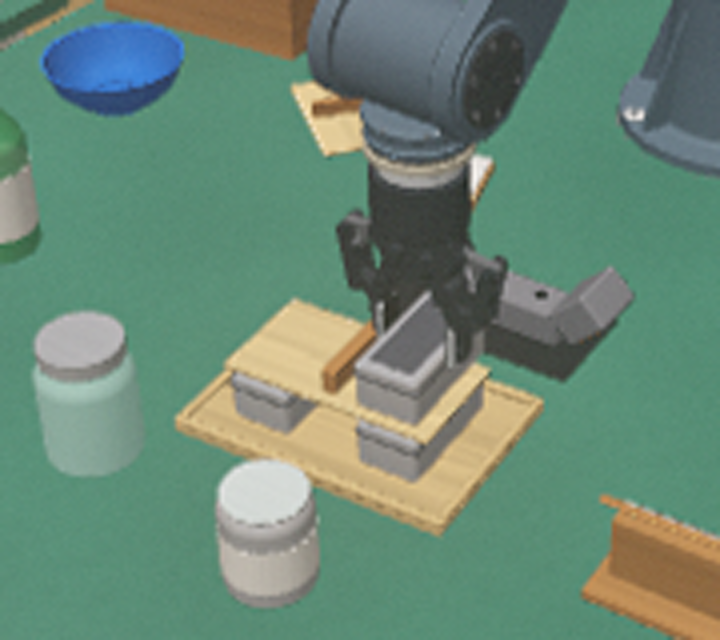

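>>> move_arm([
  [0,0,5],
  [0,0,3.5],
  [0,0,1.5],
  [0,0,0],
  [0,0,0],
  [0,0,0],
  [0,0,0],
  [0,0,-15],
  [0,0,-30],
  [0,0,-40],
  [0,0,-40],
  [0,0,-20],
  [0,0,0],
], roll=[0,0,0,0,0,0,0,0,0,0,0,0,0], gripper=[40,40,40,40,66,66,66,66,66,66,85,85,85])

```text
time_s: 35.98
ee_pos: [0.6078, 0.0251, 0.2271]
ee_rot: [0.0, 0.999, 0.038, 0.002]
wrist_force: [0.0, 0.2, -0.4]
opening: 0.0847
```

Run:
```python
from h import *
s=r.get_state(); print(s["time_s"],s["ee_pos"],yaw(s),s["opening"],s["wrist_force"],s["joint_pos"].round(2))
np.savez("w16.npz",*cal("wrist")); cv2.imwrite("pics/w16.png",r.get_image("wrist")); crop("scene",210,130,390,290,4,"pics/s16.png")
```

```text
35.975 [0.60783118 0.02511858 0.22706088] 4.411588444688975 0.08472864559106592 [ 0.03724575  0.21670598 -0.39449325] [-0.04  0.46  1.5   0.    1.18  1.46]
```

View pics/w16.png

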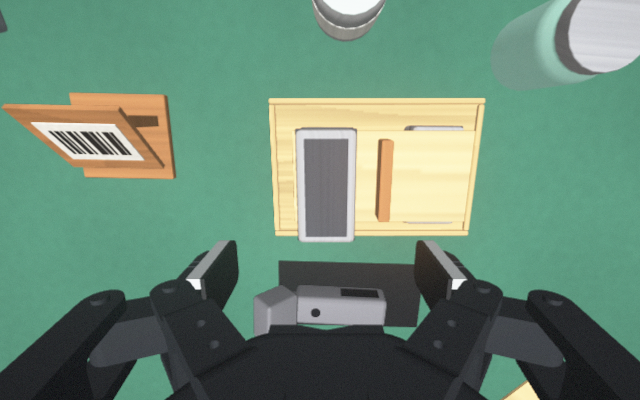

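View pics/s16.png

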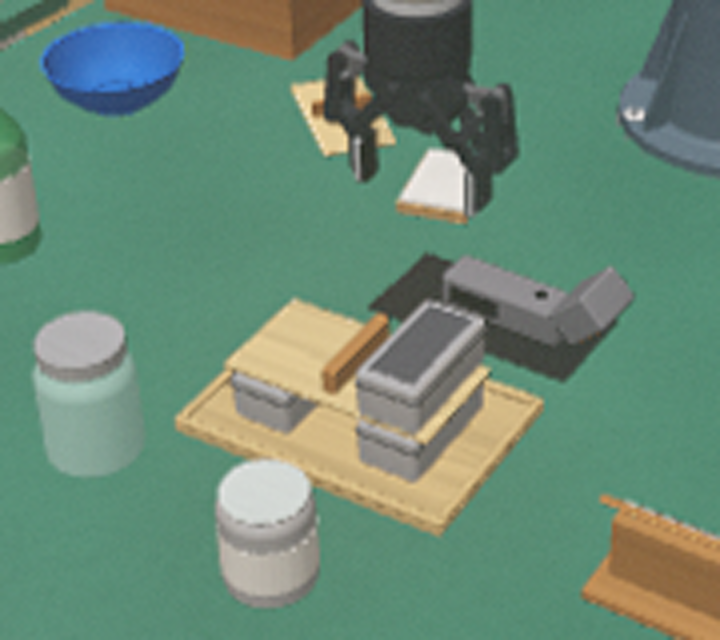

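Run:
```python
from h import *
s=r.get_state()
legs(s["ee_pos"],yaw(s),(.43,-.03,.26),('yaw',91))
c=lc("w16.npz")
P=quad([(268,99),(485,99),(469,236),(276,236)],.014,c)
T=quad([(297,128),(356,128),(354,242),(299,241)],.101,c); print(rel(T.mean(0),P.mean(0),4.4))
```

```text
to [ 0.43 -0.03  0.26] tool xyz mm: [-180.5   41.4  -35.6]
roll -86.6 deg
c [ 0.6122 -0.0352] sides [0.2481, 0.1682, 0.2487, 0.1681] ang [-85.5, -174.7, 94.4, 5.1]
c [0.6082 0.0231] sides [0.0522, 0.1089, 0.0538, 0.1078] ang [-85.5, -175.1, 93.3, 4.1]
[0.0005 0.0585]
```

>>> move_arm([
  [-15,3,-12],
  [-30,7,-12],
  [-36,8,-12],
  [-36,8,0],
  [-34,8,0],
  [-20,5,0],
  [-9,2,0],
  [0,0,0],
  [0,0,0],
  [0,0,0],
  [0,0,0],
  [0,0,0],
  [0,0,0],
  [0,0,0],
  [0,0,0],
  [0,0,0],
  [0,0,0],
  [0,0,0],
], roll=[0,0,0,0,0,0,0,-9.6,-9.6,-9.6,-9.6,-9.6,-9.6,-9.6,-9.6,-9.6,0,0], gripper=[85,85,85,85,85,85,85,85,85,85,85,85,85,85,85,85,85,85])

```text
time_s: 38.33
ee_pos: [0.4309, -0.0295, 0.2605]
ee_rot: [-0.0, 0.703, 0.711, -0.0]
wrist_force: [0.1, -0.1, 0.4]
opening: 0.0847
```

Run:
```python
from h import *
s=r.get_state(); print(s["time_s"],s["ee_pos"],yaw(s),s["opening"],s["wrist_force"],s["joint_pos"].round(2))
np.savez("w17.npz",*cal("wrist")); cv2.imwrite("pics/w17.png",r.get_image("wrist")); cv2.imwrite("pics/t17.png",r.get_image("top"))
crop("",180,140,300,260,5,"pics/t17a.png",cv2.imread("pics/t17.png"))
```

```text
38.325 [ 0.43090456 -0.0295166   0.26051034] 90.60464727795002 0.08465164002900422 [ 0.05325005 -0.13602479  0.39347843] [-0.18  0.1   1.9   0.    1.14 -0.19]
```

View pics/w17.png

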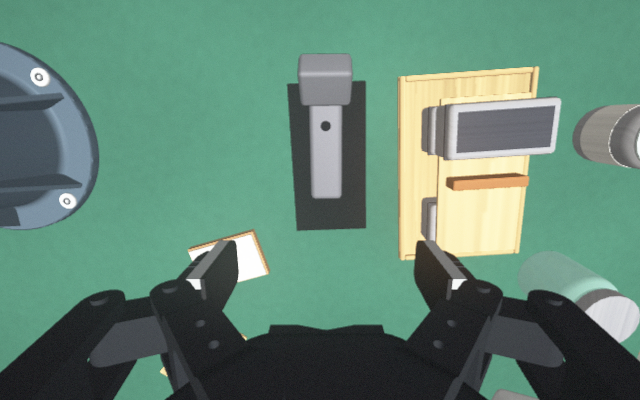

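View pics/t17a.png

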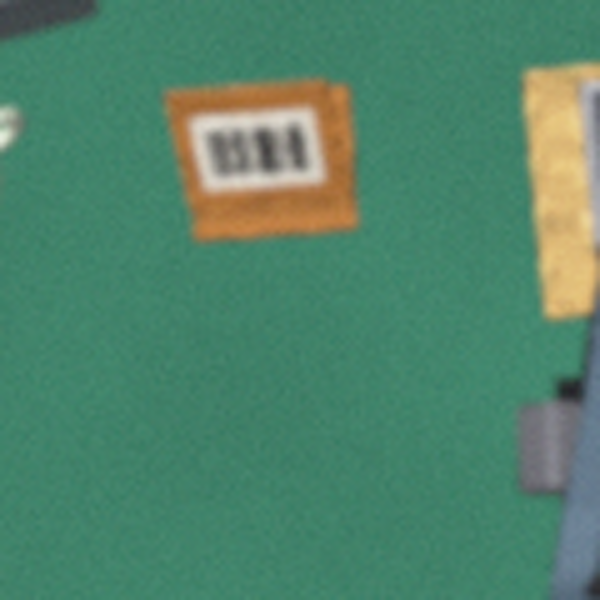

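Run:
```python
from h import *
crop("",270,40,390,240,3,"pics/w17a.png",cv2.imread("pics/w17.png"))
```

```text
(no output)
```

View pics/w17a.png

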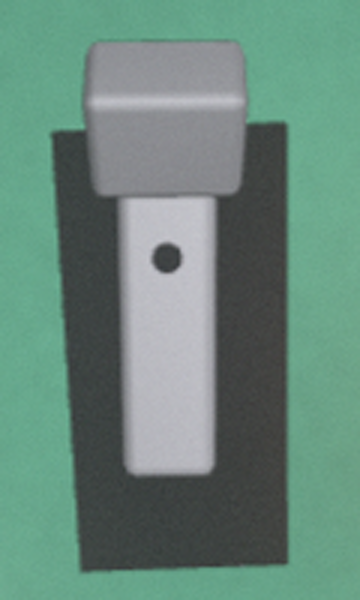

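Run:
```python
from h import *
c=lc("w17.npz"); f=lambda a:np.array(a)/3+(270,40)
M=quad(f([(53,131),(287,123),(287,563),(80,570)]),.003,c)
H=unp("wrist",f([(119,200),(216,200),(215,475),(126,475)]),.039,c)[:,:2]; print(H.round(4))
a=(H[0]+H[1])/2; b=(H[2]+H[3])/2; d=(a-b)/np.linalg.norm(a-b); print("yaw",np.degrees(np.arctan2(d[1],d[0])),"widths",np.linalg.norm(H[0]-H[1]),np.linalg.norm(H[2]-H[3]),"len",np.linalg.norm(a-b))
o=b+.08*d; print("origin",o,"grip",o-.012*d)
print("mat center",M.mean(0))
K=f([(167,258)]); print("button",unp("wrist",K,.039,c))
s=r.get_state(); g=o-.012*d
legs(s["ee_pos"],yaw(s),(*g,.2),(*g,.017))
```

```text
c [ 0.4337 -0.0232] sides [0.0989, 0.1981, 0.0995, 0.1986] ang [2.5, -87.3, -177.3, 92.5]
[[ 0.4096  0.0451]
 [ 0.4477  0.0455]
 [ 0.4501 -0.0664]
 [ 0.4123 -0.0669]]
yaw 91.3052261847297 widths 0.03805072438959343 0.037829828274908106 len 0.1119926431056649
origin [0.42935567 0.01333148] grip [0.42962901 0.00133459]
mat center [ 0.43370606 -0.02317124]
button [[0.42868045 0.02315729 0.039     ]]
to [0.43  0.001 0.2  ] tool xyz mm: [30.9 -0.9 60.6]
to [0.43  0.001 0.017] tool xyz mm: [  0.   0. 183.]
```

>>> move_arm([
  [15,0,10],
  [16,-1,20],
  [0,0,40],
  [0,0,40],
  [0,0,35],
  [0,0,25],
  [0,0,17],
  [0,0,0],
  [0,0,0],
  [0,0,0],
  [0,0,0],
  [0,0,0],
  [0,0,0],
  [0,0,0],
], roll=[-0.7,0,0,0,0,0,0,0,0,0,0,0,0,0], gripper=[85,85,85,85,85,85,85,85,25,25,25,25,25,25], newtons=80)

```text
time_s: 40.17
ee_pos: [0.4292, 0.0014, 0.0738]
ee_rot: [0.0, 0.698, 0.716, 0.0]
wrist_force: [-0.5, 0.2, -0.4]
opening: 0.0249
```

Run:
```python
from h import *
s=r.get_state(); print(s["time_s"],s["ee_pos"],yaw(s),s["opening"],s["wrist_force"],s["joint_pos"].round(2))
# ticket from initial/top17 and w8, w16 wrist views: triangulate corners
```

```text
40.175 [0.42918871 0.00136272 0.07380661] 91.50552959649272 0.02494940337439087 [-0.46782812  0.23011807 -0.44003301] [-0.11  0.4   2.08  0.    0.67 -0.13]
```

>>> move_arm([
  [0,0,0],
  [0,0,0],
  [0,0,0],
  [0,0,0],
  [0,0,15],
  [0,0,20],
  [0,0,15],
  [0,0,10],
  [0,0,0],
  [0,0,0],
  [0,0,0],
  [0,0,0],
  [0,0,0],
  [0,0,0],
  [0,0,0],
], roll=[0,0,0,0,0,0,0,0,0,0,0,0,0,0,0], gripper=[85,85,85,85,85,85,85,85,85,25,25,25,25,25,25], newtons=80)

```text
time_s: 42.05
ee_pos: [0.4295, 0.0014, 0.0145]
ee_rot: [0.0, 0.698, 0.716, 0.0]
wrist_force: [-2.5, 0.9, 11.2]
opening: 0.0385
```

Run:
```python
from h import *
s=r.get_state(); print(s["time_s"],s["ee_pos"],yaw(s),s["opening"],s["wrist_force"],s["joint_pos"].round(2))
cv2.imwrite("pics/w18.png",r.get_image("wrist"))
for f,b in (("w8","pics/w8.png"),("w16","pics/w16.png")):
    crop("",0,80,190,190,4,f"pics/{f}t.png",cv2.imread(b))
```

```text
42.05 [0.42948151 0.00135648 0.01453257] 91.50715538167425 0.03849683038018321 [-2.51106092  0.88281356 11.17139004] [-0.11  0.53  2.1   0.    0.52 -0.13]
```

View pics/w18.png

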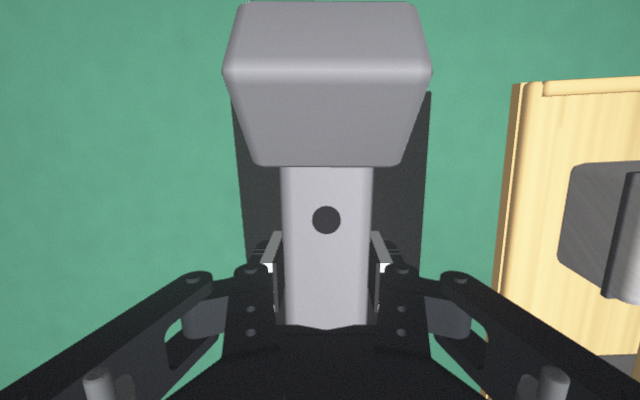

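View pics/w16t.png

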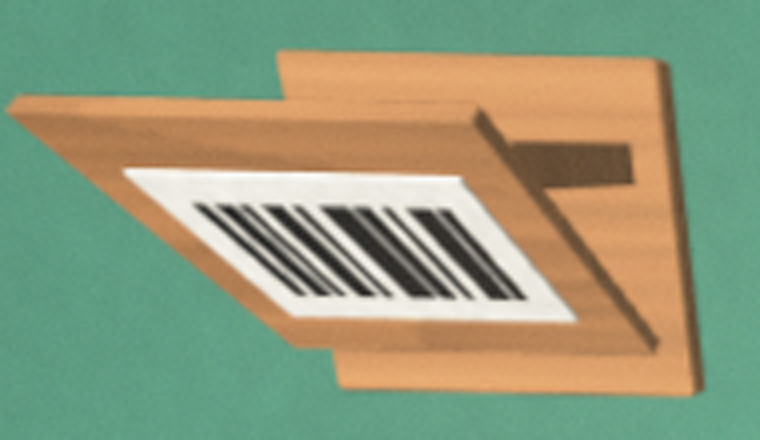

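Run:
```python
from h import *
a=np.array([(125,169),(460,178),(577,321),(292,316)])/4+(0,80)
b=np.array([(190,117),(315,107),(327,182),(204,193)])/5+(180,140)
ca=lc("w16.npz"); cb=cal("top")
Pa,Pb=[c[0]@np.c_[c[1],c[2]] for c in (ca,cb)]
X=cv2.triangulatePoints(Pa,Pb,a.T.copy(),b.T.copy()); X=(X[:3]/X[3]).T
print(X.round(4)); ctr=X.mean(0); print("ctr",ctr)
print("repr",(proj("",X,ca)-a).round(1).tolist())
for i in range(4):
    e=X[(i+1)%4]-X[i]; print(np.linalg.norm(e).round(4),(e/np.linalg.norm(e)).round(3))
n=np.cross(X[1]-X[3],X[0]-X[2]); n/=np.linalg.norm(n); print("n",n,np.degrees(np.arctan2(-n[1],-n[0])))
# fit rigid 80x56 ticket tilt 45 with yaw by LSQ
from scipy.optimize import least_squares
def corners(p):
    x,y,z,t=p; c,s=np.cos(t),np.sin(t); R=np.array([[c,-s,0],[s,c,0],[0,0,1]])
    u=np.array([0,1,0]);v=np.array([1,0,1])/2**.5
    L=np.array([.04*u+.028*v,-.04*u+.028*v,-.04*u-.028*v,.04*u-.028*v]); return L@R.T+np.array([x,y,z])
f=lambda p:np.r_[(proj("",corners(p),ca)-a).ravel(),(proj("",corners(p),cb)-b).ravel()*1.5]
q=least_squares(f,[*ctr,.07]); print("fit",q.x[:3].round(4),np.degrees(q.x[3]),np.abs(q.fun).max())
for only,ww in (("w",0),("t",1)):
    g=(lambda p:f(p)[:8]) if ww==0 else (lambda p:f(p)[8:])
    qq=least_squares(g,q.x); print(only,qq.x[:3].round(4),np.degrees(qq.x[3]),np.abs(qq.fun).max())
```

```text
[[0.6464 0.311  0.0762]
 [0.6506 0.2288 0.0798]
 [0.6096 0.2278 0.0391]
 [0.6044 0.3104 0.0351]]
ctr [0.62771871 0.26950672 0.05753585]
repr [[-0.7, -1.8], [-0.9, -1.6], [-0.3, -0.3], [-0.4, -0.7]]
0.0823 [ 0.051 -0.998  0.044]
0.0577 [-0.71  -0.019 -0.704]
0.0829 [-0.062  0.997 -0.048]
0.0587 [0.715 0.01  0.699]
n [-0.70160561 -0.00682473  0.7125328 ] 0.5573158002547038
fit [0.627  0.269  0.0574] 3.0868621124883147 1.3815185733638913
w [0.6267 0.2692 0.0571] 3.044719235608095 0.652558998144741
t [0.6191 0.2617 0.0993] 3.2254487305797825 0.5341153462692745
```

>>> move_arm([
  [0,0,-10],
  [0,0,-25],
  [0,0,-40],
  [0,0,-40],
  [0,0,-35],
  [0,0,0],
  [0,0,0],
  [0,0,0],
  [0,0,0],
  [0,0,0],
  [0,0,0],
  [0,0,0],
  [0,0,0],
  [0,0,0],
  [0,0,0],
  [0,0,0],
], roll=[0,0,0,0,0,8.8,8.8,8.8,8.8,8.8,8.8,8.8,8.8,8.8,9,0], gripper=[25,25,25,25,25,25,25,25,25,25,25,25,25,25,25,25])

```text
time_s: 44.1
ee_pos: [0.429, 0.0014, 0.1641]
ee_rot: [0.0, 1.0, 0.029, 0.0]
wrist_force: [0.2, -1.0, -1.7]
opening: 0.0386
```

Run:
```python
from h import *
s=r.get_state(); print(s["time_s"],s["ee_pos"],yaw(s),s["opening"],s["wrist_force"],s["joint_pos"].round(2))
cv2.imwrite("pics/w19.png",r.get_image("wrist")); crop("scene",260,80,480,290,2.8,"pics/s19.png")
legs(s["ee_pos"],yaw(s),(.4695,.2605,s["ee_pos"][2]),(.4695,.2605,.1076))
```

```text
44.1 [0.42897307 0.00141643 0.16414583] 3.3718126606589434 0.03858707620666152 [ 0.2105071  -1.0418442  -1.71985043] [-0.11  0.23  2.02  0.    0.9   1.41]
to [0.47  0.26  0.164] tool xyz mm: [  55.7 -256.3   -0. ]
to [0.47  0.26  0.108] tool xyz mm: [ 0.   0.  56.5]
```

View pics/w19.png

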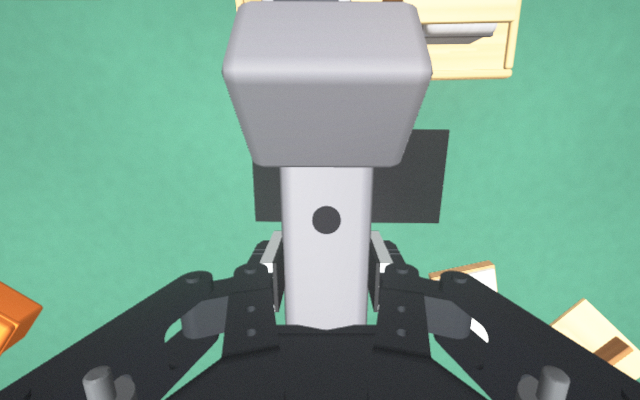

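View pics/s19.png

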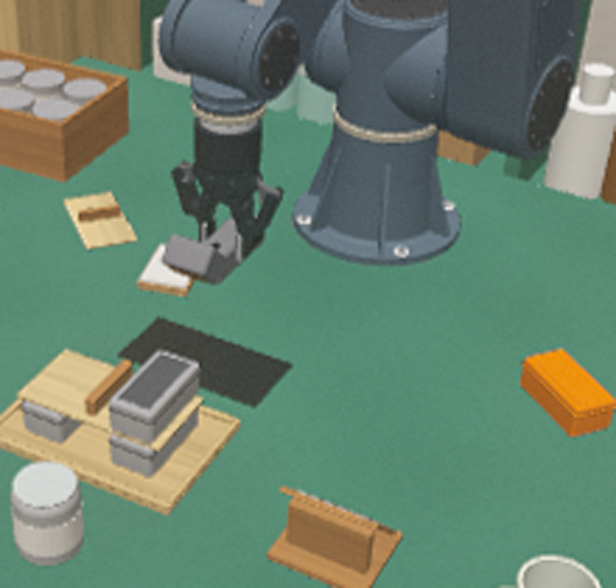

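>>> move_arm([
  [4,-18,0],
  [7,-32,0],
  [8,-36,0],
  [8,-36,0],
  [8,-36,0],
  [8,-36,0],
  [6,-30,0],
  [4,-20,0],
  [3,-12,0],
  [0,0,15],
  [0,0,20],
  [0,0,14],
  [0,0,7],
  [0,0,0],
  [0,0,0],
  [0,0,0],
], roll=[0,0,0,0,0,0,0,0,0,0,0,0,0,0,0,0], gripper=[25,25,25,25,25,25,25,25,25,25,25,25,25,25,25,25])

```text
time_s: 46.2
ee_pos: [0.4706, 0.2603, 0.1083]
ee_rot: [-0.0, 1.0, 0.029, 0.0]
wrist_force: [0.4, 0.2, -0.6]
opening: 0.039
```

Run:
```python
from h import *
s=r.get_state(); print(s["time_s"],s["ee_pos"],yaw(s),s["opening"],s["wrist_force"],s["joint_pos"].round(2))
np.savez("w20.npz",*cal("wrist")); cv2.imwrite("pics/w20.png",r.get_image("wrist")); crop("scene",330,120,480,310,3,"pics/s20.png")
legs(s["ee_pos"],yaw(s),(.4695,.2605,.1076))
# window estimate
t=np.radians(3.1); d=np.array([np.cos(t),np.sin(t),0]); o=s["ee_pos"]+.012*d-[0,0,.0115]; w=o+.075*d+[0,0,.032]
T=np.array([.627,.269,.0574]); v=T-w; x=np.array([d[0],d[1],-1])/2**.5; print("dist",v@x,"lat",v@np.array([-d[1],d[0],0]),"z",v@np.array([d[0],d[1],1])/2**.5)
```

```text
46.2 [0.470575   0.26028626 0.10829784] 3.3105302628452984 0.03898367117682138 [ 0.4431454   0.21127481 -0.62734306] [ 0.42  0.49  1.79 -0.    0.86  1.93]
to [0.47  0.26  0.108] tool xyz mm: [-1.1 -0.3  0.7]
dist 0.09974813828912364 lat 0.00024170662095143218 z -0.0012236540195670945
```

View pics/w20.png

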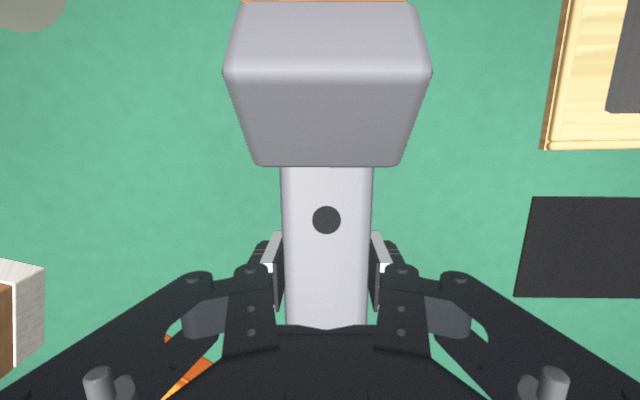

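View pics/s20.png

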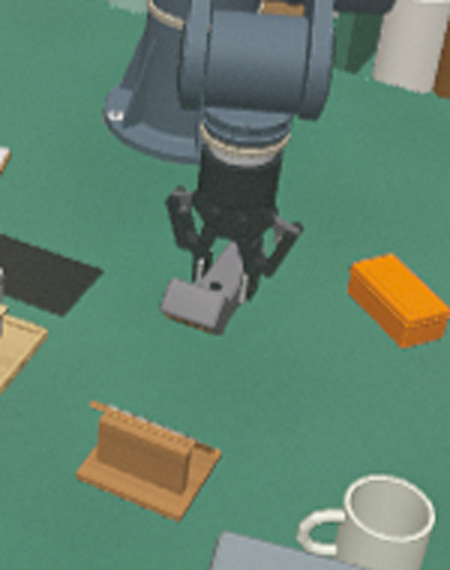

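>>> move_arm([
  [0,0,0],
  [0,0,0],
  [0,0,0],
  [0,0,0],
  [0,0,0],
  [0,0,0],
  [0,0,0],
  [0,0,0],
  [0,0,0],
  [0,0,0],
  [0,0,0],
  [0,0,0],
  [0,0,0],
  [0,0,0],
  [0,0,0],
  [0,0,0],
  [0,0,0],
  [0,0,0],
  [0,0,0],
  [0,0,0],
], roll=[0,0,0,0,0,0,0,0,0,0,0,0,0,0,0,0,0,0,0,0], gripper=[25,25,25,25,25,25,25,25,25,25,25,25,25,25,25,25,25,25,25,25])

```text
time_s: 48.8
ee_pos: [0.4703, 0.2602, 0.1078]
ee_rot: [0.0, 1.0, 0.029, -0.0]
wrist_force: [0.1, -0.2, -1.7]
opening: 0.0386
```

>>> move_arm([
  [0,0,0],
  [0,0,0],
  [0,0,0],
  [0,0,0],
  [0,0,0],
  [0,0,0],
], roll=[0,0,0,0,0,0], gripper=[25,25,25,25,25,25])

```text
time_s: 49.55
ee_pos: [0.4703, 0.2602, 0.1078]
ee_rot: [0.0, 1.0, 0.029, -0.0]
wrist_force: [0.3, 0.4, -1.2]
opening: 0.0386
```

Run:
```python
from h import *
s=r.get_state(); print(s["time_s"],s["ee_pos"],yaw(s),s["opening"],s["wrist_force"])
cv2.imwrite("pics/w21.png",r.get_image("wrist"))
print(np.abs(cv2.imread("pics/w21.png")[0:330,230:430].astype(int)-cv2.imread("pics/w20.png")[0:330,230:430]).mean())
# mat centre, scanner yaw 92.6 -> tool yaw 92.8 ; grip -12mm
t=np.radians(92.6); d=np.array([np.cos(t),np.sin(t)]); g=np.array([.4337,-.0232])-.008*d-.012*d
print(g)
legs(s["ee_pos"],yaw(s),(s["ee_pos"][0],s["ee_pos"][1],.165),(*g,.165),('yaw',92.7),(*g,.016))
```

```text
49.55 [0.47029092 0.26017959 0.10778699] 3.3100016395372496 0.03855985782560145 [ 0.33216323  0.42006447 -1.24413974]
1.6878434343434343
[ 0.43460726 -0.04317941]
to [0.47  0.26  0.165] tool xyz mm: [  0.    0.  -57.2]
to [ 0.435 -0.043  0.165] tool xyz mm: [-53.1 300.8  -0. ]
roll -89.4 deg
to [ 0.435 -0.043  0.016] tool xyz mm: [  0.   0. 149.]
```

View pics/w21.png

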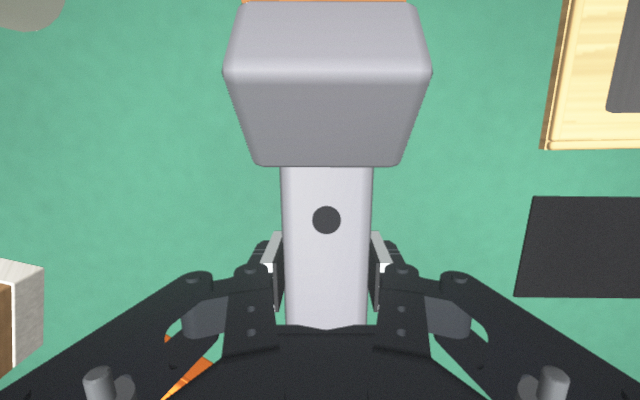

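>>> move_arm([
  [0,0,-15],
  [0,0,-25],
  [0,0,-17],
  [-3,15,0],
  [-5,30,0],
  [-7,38,0],
  [-7,38,0],
  [-7,38,0],
  [-7,38,0],
  [-7,38,0],
  [-6,34,0],
  [-3,20,0],
  [-1,12,0],
  [0,0,0],
  [0,0,0],
], roll=[0,0,0,0,0,0,0,0,0,0,0,0,0,0,0], gripper=[25,25,25,25,25,25,25,25,25,25,25,25,25,25,25])

```text
time_s: 51.48
ee_pos: [0.4346, -0.0429, 0.1646]
ee_rot: [-0.0, 1.0, 0.029, -0.0]
wrist_force: [-0.3, 0.3, -1.1]
opening: 0.0387
```

>>> move_arm([
  [0,0,0],
  [0,0,0],
  [0,0,0],
  [0,0,0],
  [0,0,0],
  [0,0,0],
  [0,0,0],
  [0,0,0],
  [0,0,0],
  [0,0,0],
  [0,0,0],
  [0,0,40],
  [0,0,40],
  [0,0,30],
  [0,0,15],
  [0,0,10],
  [0,0,0],
], roll=[-8.9,-8.9,-8.9,-8.9,-8.9,-8.9,-8.9,-8.9,-9,-9.2,0,0,0,0,0,0,0], gripper=[25,25,25,25,25,25,25,25,25,25,25,25,25,25,25,25,25])

```text
time_s: 53.6
ee_pos: [0.4349, -0.0433, 0.0299]
ee_rot: [-0.0, 0.69, 0.723, 0.0]
wrist_force: [0.1, -0.4, -2.3]
opening: 0.0385
```

Run:
```python
from h import *
s=r.get_state(); print(s["time_s"],s["ee_pos"],yaw(s),s["opening"],s["wrist_force"])
cv2.imwrite("pics/w22.png",r.get_image("wrist")); crop("scene",210,130,390,290,4,"pics/s22.png")
legs(s["ee_pos"],yaw(s),(.4346,-.0432,.0155))
```

```text
53.6 [ 0.43493759 -0.04331255  0.02987255] 92.67021747176373 0.038507224776403906 [ 0.08113129 -0.44965652 -2.25032961]
to [ 0.435 -0.043  0.016] tool xyz mm: [ 0.1 -0.3 14.4]
```

View pics/w22.png

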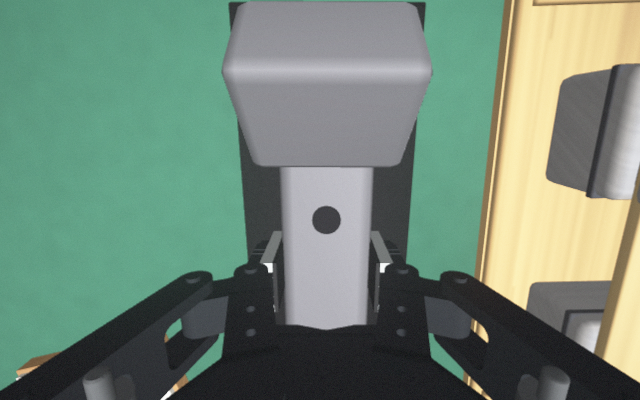

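View pics/s22.png

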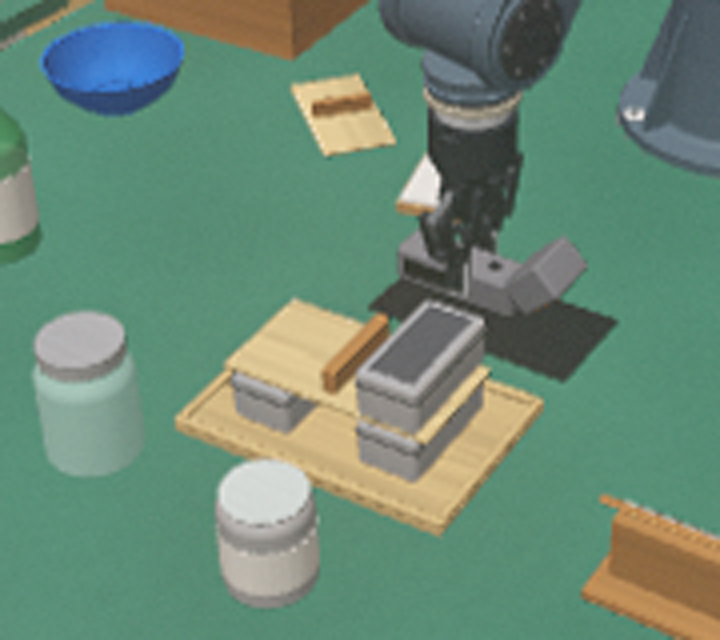

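>>> move_arm([
  [0,0,7],
  [0,0,5],
  [0,0,2.5],
  [0,0,0],
  [0,0,0],
  [0,0,0],
  [0,0,0],
  [0,0,0],
  [0,0,-15],
  [0,0,-30],
  [0,0,-40],
  [0,0,-50],
  [0,0,-50],
  [0,0,-40],
  [0,0,0],
  [0,0,0],
], roll=[0,0,0,0,0,0,0,0,0,0,0,0,0,0,0,0], gripper=[25,25,25,25,75,75,75,75,75,80,80,80,80,80,80,80])

```text
time_s: 55.7
ee_pos: [0.4342, -0.0433, 0.2401]
ee_rot: [-0.0, 0.69, 0.724, -0.0]
wrist_force: [0.8, 0.3, -0.4]
opening: 0.0805
```

Run:
```python
from h import *
s=r.get_state(); print(s["time_s"],s["ee_pos"],yaw(s),s["opening"],s["wrist_force"])
np.savez("w23.npz",*cal("wrist")); cv2.imwrite("pics/w23.png",r.get_image("wrist")); cv2.imwrite("pics/s23.png",r.get_image("scene"))
```

```text
55.7 [ 0.43422781 -0.04327568  0.24010102] 92.70642318982908 0.08048516067927827 [ 0.78561139  0.3292933  -0.43414307]
```

View pics/w23.png

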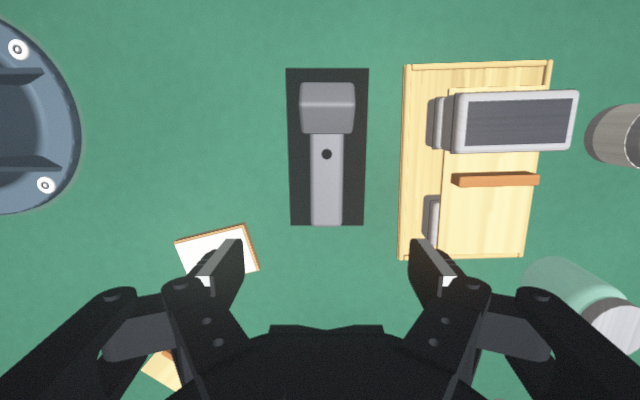

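View pics/s23.png

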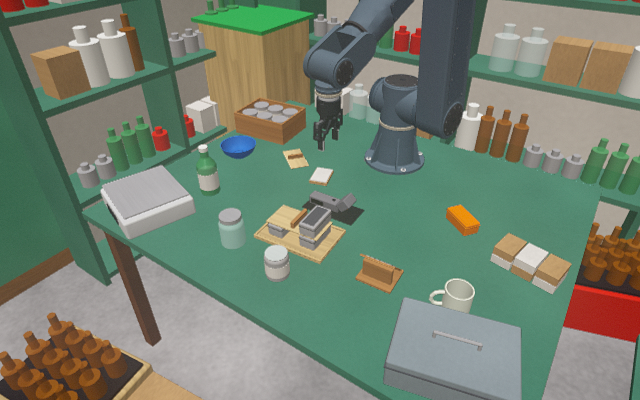

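Run:
```python
from h import *
c=lc("w23.npz")
a=unp("wrist",[(312,225),(343,225)],.039,c).mean(0); b=unp("wrist",[(312,134),(343,134)],.039,c).mean(0)
d=(b-a)/np.linalg.norm(b-a); o=(a+.08*d)[:2]; print("scanner",o, np.degrees(np.arctan2(d[1],d[0])), rel(o,[.4337,-.0232],92.6-90))
r.job_done(); print(r.get_state()["time_s"])
```

```text
scanner [ 0.43405439 -0.02880681] 92.84090383319418 [ 0.0001 -0.0056]
the job is handed in; nothing more can be done
the job is handed in; nothing more can be done
```

I packed all three tins, scanned the ticket and put the scanner back on its mat. I handed the job in at about 56 s of the 192 s allowed; no verdict is reported.

**Packing:** The pile held three tins and I found no lone tin_b in any view. Two tins went on the tray floor, then the larger board rib up, and the third tin on the board squarely above the left one. I left the orange block and the smaller board alone. From the wrist images, in the tray's frame:

| Item | x (mm) | y (mm) |
|---|---|---|
| First tin | +1 | −60 |
| Second tin | −1 | +58 |
| Board | −1.5 | −2 |
| Top tin | +0.5 | +58.5 |

All lie square to the tray within about 2°, and the board and tins look level in the scene picture. The first tin read −60 mm right after placing and −58 mm in a later view, which is within measuring error.

**Scanner:** It had shifted about 3 cm before I reached for it, so I measured it again first. I held it still for over 3 s, with the window estimated at 100 mm from the middle of the ticket and about 1 mm off-centre. It did not slip in the fingers. It now lies flat and upright, with its origin about 6 mm from the mat's centre.

**Checks that went wrong or disagreed:**
- My first descent to the scanner stopped 60 mm too high because I added the rows wrongly. The fingers closed on air, I reopened them, and the second try held.
- The top camera alone put the ticket about 4 cm higher than the wrist camera and the combined fit did. I used the combined fit.

The other goods stand where they were in the last scene picture.

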